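# Pack the column-change tray

### The arm

A 7-joint arm with a two-finger parallel gripper is mounted at the origin on a cart in front of the work surface, level with it; the furniture and walls round the work are solid. World frame = base frame: x ahead of the robot, y to its left, z up, the work surface at z = 0. Lengths are in m, angles in rad, forces in N, time in s.
With the tool pointing down it reaches from about 0.4 to 0.875 m from the base axis. Payload 19.3 kg.
Tool frame: the origin (TCP) lies midway between the tips of the shut fingers; the grasp point (between the pads) lies 19 mm behind it; z points along the fingers, y is the direction in which the jaws open and shut (so a half turn about z gives the same grasp; the last joint's range is limited). The gripper opens to 85 mm and grips with 20 to 120 N. Pads are 22 mm wide; open, the fingers measure 114 mm over their backs; the gripper's body (76 mm by 85 mm) begins 54 mm behind the grasp point. The pads swing forward as they close: fully open they stand 13 mm farther back than shut.
Start: joints at [1.159, 0.521, -0.036, 1.599, 0.021, 1.021, -0.113], TCP at [0.209, -0.589, 0.204] pointing down, gripper open.
Joint ranges: [-2.91, 2.91], [-0.3, 2.13], [-1.5, 1.42], [0.17, 2.43], [-1.26, 4.41], [0.16, 1.93], [-2.52, 2.52]. Speed limits (rad/s): [1.89, 1.89, 2.39, 2.39, 3.01, 3.01, 3.01].

### API

Orientations are given as [roll, pitch, yaw] about the fixed x, y, z axes, in that order (R = Rz(yaw) Ry(pitch) Rx(roll)).
In Python, from workcell import bot, eyes gives the robot as it stands. The module is installed in compiled form; this text tells all that it offers.
- The arm moves only by the shell command python3 -m jog 'ROWS' [FORCE]. ROWS is JSON, a list of rows, each an object with "delta_pos": the shift along the world's x, y, z in mm, a list of three; "spin": the turn about the world's z in rad; "claw": the closure, from 0 (fully open) to 1 (shut). In form: [{"delta_pos": [tx, ty, tz], "spin": spin, "claw": claw}, ...]. A call has 1 to 8 rows; each row is the pose to reach, as a shift and turn from the pose measured when the call began; what a row does not reach only later rows make up. A row lasts 1/10 s, in which the tool goes at most 50 mm and 8.59 degrees, less where a joint would pass 70% of its speed; a pose out of reach is approached as far as the arm can. A call with a gripper value outside its range is refused whole. The fingers move at their own pace and stop on an object; FORCE is the grip in N (left out, the last holds). Time passes only in rows, so rows that repeat a pose let the fingers close. It gives the time, the measured TCP pose, the force and the opening at its end, in the units of the state.
- bot.observe(): the state, without advancing time (a new reading comes with each control period).
- eyes.grab_frame(name): name is "scene" or "side" or "wrist"; returns the picture (480x640x3 uint8, blue, green, red); there is no depth.
- eyes.camera_params(name): a dict with "fx", "fy", "cx", "cy" (pixels), "origin" and "attitude" of the camera in the world. Camera axes: x right, y up, looking along -z (the intrinsics and any distortion apply to the point x, -y, -z); pixel columns grow to the right and rows downward; lengths in m; the calibration is good to about 2 mm. A picture is of the moment at which its call begins: read the wrist's pose just before it. camera_params takes no time and is no camera call; for the wrist camera it gives the pose at the moment of the call.
- bot.job_done(): hands the job in, once; it reports no verdict.
The state is a dict: "clock": time; "qpos": joint angles; "qd": joint speeds; "joint_efforts": joint torques, N m; "position": TCP position; "tool_rot": TCP orientation; "force": force on the tool from outside, world axes, zero at the start; "moment": the same for the moment, N m; "grip_width": finger opening in m.
Only numpy, scipy, OpenCV 4.12 (cv2) and the standard library are available. Lean on these libraries where they do the work, as an engineer would, in place of code of your own. Each camera call takes 0.05 s, during which the arm holds its last target. There are 200 camera calls.

### The job

Pack the column-change tray for the chromatograph: lay the long separation column, the syringe, the short blue-handled screwdriver and the large bottle cap each in the tray insert whose pocket is cut for it, seated fully down on the pocket's floor. The short column and the small cap do not belong to this kit: leave them lying where they are.

Things in the scene. Friction and masses are not known exactly. Their poses are not given: they have to be found in the camera images.
- long_column: The long separation column: brown tube with a blue band and two black end fittings, 142 mm long and 17 mm thick, lying flat. Origin at the middle of its underside (bench level), y along its length. Hold it across its width, near the middle. 90 g.
- syringe: Plastic syringe, 116 mm long, lying; 25 mm across its flange and as a solid to grip, 25 mm high, its axis 12 mm up. Origin at the middle of its underside; y along its length towards the nozzle, the plunger at -y; barrel from y = -32 to +58 mm: hold it there, about y = +13 mm. It is round and can roll. 12 g.
- short_screwdriver: Short screwdriver with a blue handle, 157 mm long, lying, its axis 14 mm up. Origin at the middle of its length, at bench level; y along it: handle (27 mm thick, round) from y = -10 to +78 mm, thin blade (6 mm) towards -y. Hold the handle, about y = +30 mm. It can roll. 70 g.
- large_cap: The larger of two white-grey ribbed bottle caps, 49 mm across and 26 mm high, lying flat. Origin at the middle of its underside, z up. 18 g.
- short_column: Look-alike: a shorter separation column, cream with brown end fittings, 112 mm long, 17 mm thick. Not for the tray: it stays where it lies. Origin at the middle of its underside, y along its length.
- small_cap: Look-alike: the smaller white ribbed bottle cap, 38 mm across and 20 mm high. Not for the tray: it stays where it lies. Origin at the middle of its underside.
- column_insert: Fixed grey tray insert 184 x 73 x 16 mm; four lie side by side in a steel tray, 3 mm over the bench. Origin: middle of its underside, x along it, z up; pocket floor (dark) at z +5, top at +16 mm. Pocket: groove 156 mm long, 30 wide, centred. Finger cut-out 69 mm wide at x -29 to 29. The long column's origin goes over this origin, its y along x, either way round.
- syringe_insert: Fixed grey tray insert 184 x 73 x 16 mm; four lie side by side in a steel tray, 3 mm over the bench. Origin: middle of its underside, x along it, z up; pocket floor (dark) at z +5, top at +16 mm. Pocket: groove 132 mm long, 38 wide, centred, 47 wide at x -34. Finger cut-out 69 mm wide at x -15 to 41. The syringe's origin goes over this origin, its nozzle (+y) best towards +x.
- screwdriver_insert: Fixed grey tray insert 184 x 73 x 16 mm; four lie side by side in a steel tray, 3 mm over the bench. Origin: middle of its underside, x along it, z up; pocket floor (dark) at z +5, top at +16 mm. Pocket: handle bed 40 mm wide at x -22 to 86, blade slot 16 wide at x -86 to -22. Finger cut-out 69 mm wide at x 2 to 58. The screwdriver's origin goes over this origin, handle (+y) to +x.
- cap_insert: Fixed grey tray insert 184 x 73 x 16 mm; four lie side by side in a steel tray, 3 mm over the bench. Origin: middle of its underside, x along it, z up; pocket floor (dark) at z +5, top at +16 mm. Pocket: round well 62 mm across at the origin, crossed by a finger slot 40 wide at x -55 to 55. Fixed fittings at x -75 and 75 stand 16 mm over the top.
Mind the look-alikes: they are no part of the job. What is shaped like the large_cap but green or pink is not meant.

How it is judged:
By the outcome, as a careful person would: the job done as asked, in the order asked, and still so for the second after the job is handed in, with the robot touching nothing.
It also fails if it takes over 109 s, if anything falls off the work surface, if the arm or the gripper's body presses on something with over 40 N, if the wrist force passes 120 N, or if a joint passes its speed limit or range.

## Working session

There is one attempt and no reset: what is moved stays moved. The work goes in short steps, Python scripts to look and compute and a shell command to move; the robot and the scene stay as the last step left them, time stands still between calls to the robot, and variables do not carry over. Pictures are saved under pics/ and viewed, about 12 in all and at most 16, crops included, and the job is handed in when it is done.

```bash
mkdir -p pics; python3 - <<'E'
from workcell import bot, eyes
import cv2
s=bot.observe();print({k:s[k] for k in("clock","position","tool_rot","grip_width","force")})
for n in("scene","side","wrist"):
    print(n,eyes.camera_params(n)); cv2.imwrite(f"pics/a_{n}.png",eyes.grab_frame(n))
E
```

```text
{'clock': 0.0, 'position': array([ 0.20932178, -0.58851441,  0.20353019]), 'tool_rot': array([-3.14046014e+00,  9.47608963e-05,  3.41816483e-01]), 'grip_width': 0.08522192238849832, 'force': array([0.39301932, 0.18176601, 0.33002898])}
scene {'fx': 455.6722751900517, 'fy': 455.6722751900517, 'cx': 313.2822921659457, 'cy': 238.9329728129727, 'origin': array([-0.14194589, -0.46920261,  0.67164252]), 'attitude': array([ 0.92103644,  0.00427468, -1.08796283])}
side {'fx': 599.9433864484613, 'fy': 599.9433864484613, 'cx': 316.8023835901176, 'cy': 236.99951170543852, 'origin': array([-0.06946993, -1.20060177,  0.78381932]), 'attitude': array([ 1.03869433,  0.02434874, -0.5559982 ])}
wrist {'fx': 351.3601987429774, 'fy': 351.3601987429774, 'cx': 320.65570967786584, 'cy': 240.89619462370538, 'origin': array([ 0.27206788, -0.56695669,  0.3742755 ]), 'attitude': array([-0.2634348 ,  0.00134921, -1.22872139])}
```

View pics/a_scene.png

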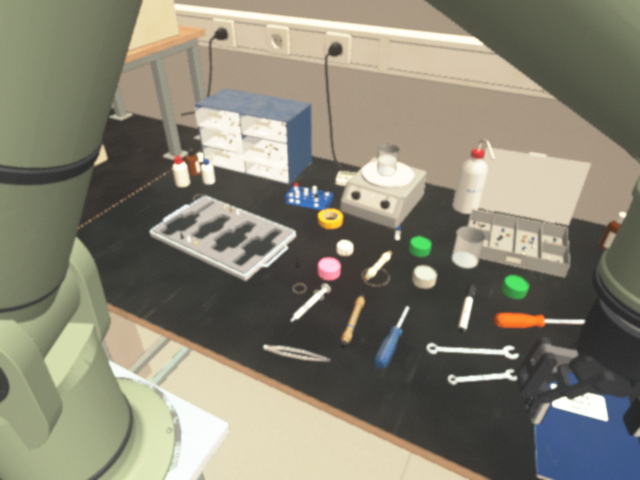

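View pics/a_side.png

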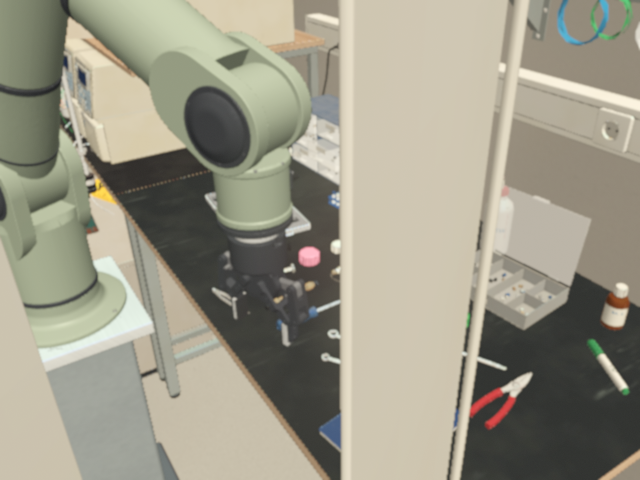

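Scene view: the tray is around (222,235), the syringe at (310,302), a brown tube at (353,320) and a cream tube at (378,264). The blue screwdriver is at (393,338). Caps: grey-white at (425,276), small white at (345,248), pink at (329,268), green at (420,246) and (515,287). The side view is mostly blocked by a post.

```bash
cat > h.py <<'E'
import numpy as np, cv2
from scipy.spatial.transform import Rotation as R
from workcell import bot, eyes
def ray(p,uv):
    d=np.array([(uv[0]-p["cx"])/p["fx"],-(uv[1]-p["cy"])/p["fy"],-1.])
    return np.array(p["origin"]),R.from_euler("xyz",p["attitude"]).as_matrix()@d
def onz(p,uv,z=0.):
    o,d=ray(p,uv); return o+d*(z-o[2])/d[2]
def tri(p1,u1,p2,u2):
    o1,d1=ray(p1,u1);o2,d2=ray(p2,u2)
    s=np.linalg.lstsq(np.c_[d1,-d2],o2-o1,rcond=None)[0]
    a,b=o1+d1*s[0],o2+d2*s[1]; return (a+b)/2,np.linalg.norm(a-b)
def proj(p,X):
    c=R.from_euler("xyz",p["attitude"]).as_matrix().T@(np.array(X)-p["origin"])
    return np.array([p["cx"]-p["fx"]*c[0]/c[2],p["cy"]+p["fy"]*c[1]/c[2]])
E
python3 - <<'E'
from h import *
p=eyes.camera_params("scene")
for n,uv,z in [("tray0",(152,235),.015),("tray1",(208,199),.015),("tray2",(295,235),.015),("tray3",(247,273),.015),("syr",(310,302),.012),("brown",(353,320),.01),("cream",(378,264),.01),("blueSD",(393,338),.014),("gcap",(425,276),.013),("scap",(345,248),.01),("pink",(329,268),.01)]:
    print(n,onz(p,uv,z).round(3))
a=cv2.imread("pics/a_scene.png")[190:380,150:450]
cv2.imwrite("pics/a_crop.png",cv2.resize(a,None,fx=2.6,fy=2.6,interpolation=cv2.INTER_CUBIC))
w=eyes.camera_params("wrist");print([onz(w,c).round(2)[:2] for c in((0,0),(640,0),(640,480),(0,480))])
E
```

```text
tray0 [0.457 0.288 0.015]
tray1 [0.649 0.269 0.015]
tray2 [ 0.616 -0.019  0.015]
tray3 [0.448 0.006 0.015]
syr [ 0.436 -0.156  0.012]
brown [ 0.433 -0.252  0.01 ]
cream [ 0.612 -0.234  0.01 ]
blueSD [ 0.422 -0.337  0.014]
gcap [ 0.618 -0.339  0.013]
scap [ 0.631 -0.145  0.01 ]
pink [ 0.55  -0.143  0.01 ]
[array([ 0.3 , -0.24]), array([ 0.5, -0.8]), array([ 0.01, -1.12]), array([-0.28, -0.3 ])]
```

View pics/a_crop.png

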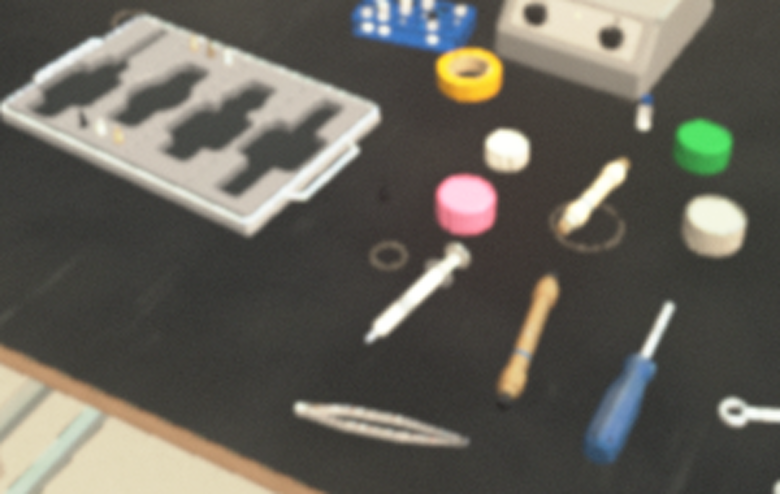

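The brown tube at (353,320) shows a blue band and a black end, so it is long_column; the cream tube at (378,264) with brown ends is the short one. Of the caps, grey-white (425,276) is larger than white (345,248), and pink and green are excluded. The syringe's flange and plunger are at its upper right and its nozzle at its lower left. Next I take the wrist camera over the scene.

```bash
python3 -m jog '[{"delta_pos":[30,40,20],"spin":-0.05,"claw":0},{"delta_pos":[60,80,40],"spin":-0.1,"claw":0},{"delta_pos":[90,115,60],"spin":-0.15,"claw":0},{"delta_pos":[120,150,80],"spin":-0.2,"claw":0},{"delta_pos":[150,185,100],"spin":-0.25,"claw":0},{"delta_pos":[180,220,110],"spin":-0.3,"claw":0},{"delta_pos":[210,260,110],"spin":-0.34,"claw":0},{"delta_pos":[240,290,110],"spin":-0.34,"claw":0}]'
python3 -m jog '[{"delta_pos":[0,0,0],"spin":0,"claw":0},{"delta_pos":[30,30,0],"spin":0,"claw":0},{"delta_pos":[30,30,0],"spin":0,"claw":0},{"delta_pos":[30,30,0],"spin":0,"claw":0}]'
cat > snap.py <<'E'
import sys,pickle
from h import *
n=sys.argv[1]; p=eyes.camera_params("wrist"); im=eyes.grab_frame("wrist")
pickle.dump(p,open(f"pics/{n}.pkl","wb")); cv2.imwrite(f"pics/{n}.png",im)
s=bot.observe(); print(s["clock"],s["position"].round(4),s["tool_rot"].round(4),s["qpos"].round(2))
E
python3 snap.py w1
```

```text
clock: 0.95
position: [0.4503, -0.2966, 0.3144]
tool_rot: [-3.141, -0.001, 0.0]
force: [1.7, -0.8, 0.1]
grip_width: 0.0857
clock: 1.35
position: [0.4805, -0.266, 0.314]
tool_rot: [-3.141, -0.0, 0.002]
force: [-0.2, -1.1, -0.5]
grip_width: 0.0855
1.4 [ 0.4799 -0.2668  0.3141] [-3.1412e+00 -1.0000e-04  6.0000e-04] [ 0.5   0.3  -0.13  1.65  0.04  1.19 -1.21]
```

View pics/w1.png

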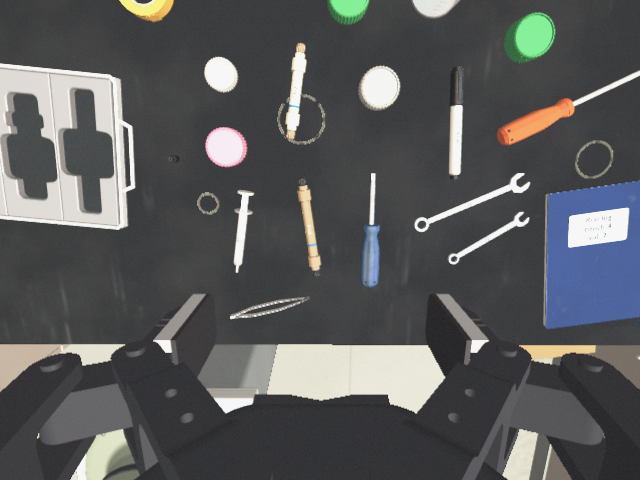

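w1 shows syringe (238,232), long column (309,226), blue screwdriver (371,230), large cap (380,88) and small cap (221,74), with tray inserts at the left edge. Next I shift over to the tray for the second view.

```bash
python3 -m jog '[{"delta_pos":[0,40,0],"spin":0,"claw":0},{"delta_pos":[0,85,0],"spin":0,"claw":0},{"delta_pos":[0,130,0],"spin":0,"claw":0},{"delta_pos":[0,175,0],"spin":0,"claw":0},{"delta_pos":[0,215,0],"spin":0,"claw":0},{"delta_pos":[0,250,0],"spin":0,"claw":0},{"delta_pos":[0,270,0],"spin":0,"claw":0},{"delta_pos":[0,270,0],"spin":0,"claw":0}]'
python3 snap.py w2
```

```text
clock: 2.2
position: [0.4797, 0.0048, 0.3142]
tool_rot: [-3.141, -0.0, 0.003]
force: [0.9, -0.3, 0.3]
grip_width: 0.0854
2.25 [0.4798 0.003  0.3141] [-3.1415e+00 -1.0000e-04  1.2000e-03] [ 0.12  0.19 -0.3   1.81  0.06  1.16 -1.76]
```

View pics/w2.png

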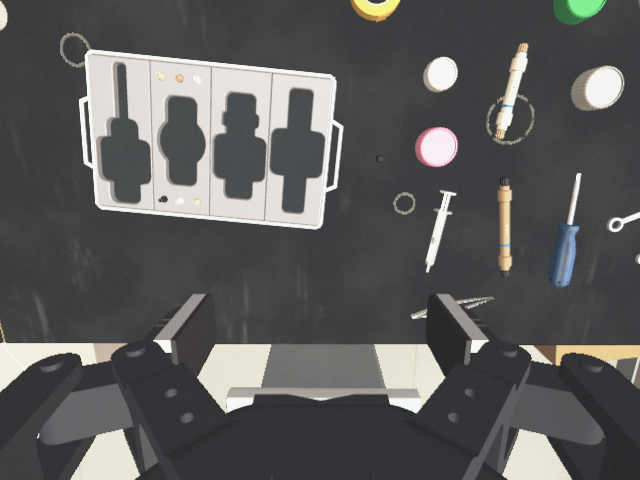

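w2 shows the whole tray. From left to right the inserts are screwdriver (handle bed towards the image bottom, i.e. world -x), cap, syringe (flange recess at the top), and column at (297,150). Syringe and screwdriver already lie the right way round. Now I measure.

```bash
cat > meas.py <<'E'
import pickle
from h import *
from scipy.optimize import minimize
P={n:pickle.load(open(f"pics/{n}.pkl","rb")) for n in("w1","w2")}
I={n:cv2.imread(f"pics/{n}.png") for n in("w1","w2")}
def comp(n,seed):
    g=I[n].max(2); m=cv2.morphologyEx((g>75).astype(np.uint8),cv2.MORPH_CLOSE,np.ones((5,5)))
    _,l,st,c=cv2.connectedComponentsWithStats(m)
    w=l[seed[1]-6:seed[1]+7,seed[0]-6:seed[0]+7]; k=np.bincount(w[w>0]).argmax()
    pts=np.argwhere(l==k)[:,::-1].astype(float)
    c=pts.mean(0); u=np.linalg.svd(pts-c,full_matrices=False)[2][0]; u*=np.sign(u[1])
    t=(pts-c)@u; v=(pts-c)@[-u[1],u[0]]
    e=[]
    for s in(-1,1):
        tt=t.max() if s>0 else t.min()
        near=abs(t-tt)<6; e.append(c+u*tt+np.array([-u[1],u[0]])*np.median(v[near]))
    return c,e,len(pts)
for nm,s1,s2,z in [("syr",(238,232),(436,240),.012),("col",(309,226),(505,226),.0085),("sd",(371,250),(565,250),.014),("cap",(380,88),(600,88),.02),("scap",(221,74),(440,74),.015),("pink",(226,147),(437,147),.02),("short",(295,95),(511,95),.0085)]:
    A,B=comp("w1",s1),comp("w2",s2)
    print(nm,"areas",A[2],B[2],"far",*[np.round(x,4) for x in tri(P["w1"],A[1][0],P["w2"],B[1][0])],"near",*[np.round(x,4) for x in tri(P["w1"],A[1][1],P["w2"],B[1][1])],"cen",tri(P["w1"],A[0],P["w2"],B[0])[0].round(4))
    for n,C in(("w1",A),("w2",B)): print("   z-plane",n,*[onz(P[n],e,z)[:2].round(4) for e in C[1]],"cen",onz(P[n],C[0],z)[:2].round(4))
E
cat > pockets.py <<'E'
from meas import *
rect=lambda a,b,w:np.array([[a,-w/2],[b,-w/2],[b,w/2],[a,w/2]])/1e3
th=np.linspace(0,2*np.pi,60)
PK={"screwdriver":((123,155),[rect(-22,86,40),rect(-86,-22,16),rect(2,58,69)]),
"cap":((182,140),[31e-3*np.c_[np.cos(th),np.sin(th)],rect(-55,55,40)]),
"syringe":((239,145),[rect(-66,66,38),rect(-15,41,69),rect(-40,-28,47)]),
"column":((297,150),[rect(-78,78,30),rect(-29,29,69)])}
p=P["w2"];S=4
dark=(cv2.resize(cv2.GaussianBlur(I["w2"].max(2),(3,3),0),None,fx=S,fy=S)<95).astype(np.uint8)
def mask(q,polys):
    x,y,a=q[:3]; ms=[]
    for z in(.019,.008):
        m=np.zeros(dark.shape,np.uint8)
        for r in polys:
            w=np.c_[x+r[:,0]*np.cos(a)-r[:,1]*np.sin(a),y+r[:,0]*np.sin(a)+r[:,1]*np.cos(a)]
            cv2.fillPoly(m,[np.round([(proj(p,[*k,z])+.5)*S-.5 for k in w]).astype(int)],1)
        ms.append(m)
    return ms[0]&ms[1]
ov=cv2.resize(I["w2"],None,fx=S,fy=S)
for n,(s,polys) in PK.items():
    _,l=cv2.connectedComponents(dark); d=(l==np.bincount(l[s[1]*S-20:s[1]*S+20,s[0]*S-20:s[0]*S+20].ravel())[1:].argmax()+1).astype(np.uint8)
    f=lambda q:float((mask(q,polys)^d).sum())
    q0=[*onz(p,s,.015)[:2],np.pi-.05]
    best=min((minimize(f,q0,method="Nelder-Mead",options=dict(initial_simplex=np.array(q0)+np.array([[0,0,0],[k,0,0],[0,k,0],[0,0,k*5]]),xatol=1e-4,fatol=4)) for k in(.01,-.01,.005)),key=lambda r:r.fun)
    print(n,best.x.round(4),"xor frac",round(best.fun/d.sum(),3))
    cs,_=cv2.findContours(mask(best.x,polys),0,1); cv2.drawContours(ov,cs,-1,(0,0,255),1)
cv2.imwrite("pics/ov.png",cv2.resize(ov[160:940,300:1400],(780,553)))
E
python3 pockets.py
```

```text
syr areas 864 861 far [ 0.4904 -0.1654  0.0143] 0.0008 near [ 0.3736 -0.1463  0.0138] 0.0 cen [ 0.4382 -0.157   0.0134]
   z-plane w1 [ 0.4905 -0.165 ] [ 0.3729 -0.1459] cen [ 0.4386 -0.1567]
   z-plane w2 [ 0.4897 -0.1663] [ 0.3729 -0.1469] cen [ 0.4372 -0.1575]
col areas 1083 1165 far [ 0.5062 -0.2403  0.0127] 0.0 near [ 0.367  -0.2617  0.0104] 0.0 cen [ 0.4393 -0.25    0.0096]
   z-plane w1 [ 0.5058 -0.24  ] [ 0.3662 -0.2617] cen [ 0.439 -0.25 ]
   z-plane w2 [ 0.5058 -0.2424] [ 0.3663 -0.2628] cen [ 0.4391 -0.2506]
sd areas 1452 1723 far [ 0.5134 -0.3348  0.0149] 0.0005 near [ 0.3477 -0.3374  0.0119] 0.0007 cen [ 0.4161 -0.3355  0.015 ]
   z-plane w1 [ 0.5131 -0.3349] [ 0.3482 -0.3371] cen [ 0.4161 -0.3356]
   z-plane w2 [ 0.5136 -0.3355] [ 0.349  -0.3358] cen [ 0.4156 -0.3362]
cap areas 1534 1942 far [ 0.6316 -0.3449  0.0414] 0.0074 near [ 0.6001 -0.3283 -0.0137] 0.0087 cen [ 0.6171 -0.3378  0.0146]
   z-plane w1 [ 0.6397 -0.3489] [ 0.5924 -0.3242] cen [ 0.6164 -0.337 ]
   z-plane w2 [ 0.6318 -0.3611] [ 0.6006 -0.3059] cen [ 0.6161 -0.3339]
scap areas 999 1020 far [ 0.6409 -0.14
[... 249 characters left out ...]
50 far [ 0.5564 -0.1421  0.0879] 0.0013 near [ 0.5318 -0.1456 -0.0914] 0.0013 cen [ 0.5461 -0.1435  0.0163]
   z-plane w1 [ 0.5588 -0.1208] [ 0.5343 -0.169 ] cen [ 0.5461 -0.1444]
   z-plane w2 [ 0.5574 -0.1672] [ 0.5351 -0.1166] cen [ 0.5462 -0.1423]
short areas 1785 1848 far [ 0.6686 -0.2408  0.0116] 0.0 near [ 0.5496 -0.2373 -0.0037] 0.0001 cen [ 0.6037 -0.2352  0.009 ]
   z-plane w1 [ 0.6694 -0.2407] [ 0.5495 -0.238 ] cen [ 0.6031 -0.2352]
   z-plane w2 [ 0.6694 -0.2425] [ 0.5495 -0.2313] cen [ 0.6044 -0.2355]
screwdriver [0.5574 0.2584 3.0517] xor frac 0.1
cap [0.5511 0.1844 3.0706] xor frac 0.078
syringe [0.5439 0.1113 3.0433] xor frac 0.077
column [0.537  0.037  3.0531] xor frac 0.088
```

View pics/ov.png

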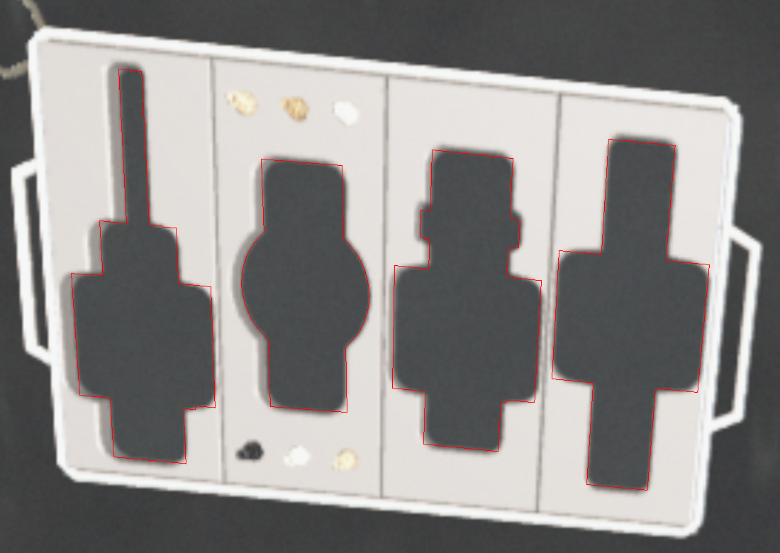

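The fit overlays the four pockets well and they are consistent: 73.8 mm pitch, yaw 3.052 rad, i.e. a line at -0.09 from world x. Heights triangulate to about 10 mm for the column and 14 mm for the syringe and screwdriver, agreeing with the text. First the column: target grasp (436,-251.5), yaw 0.15.

```bash
python3 -m jog '[{"delta_pos":[-5,-30,-20],"spin":0.02,"claw":0},{"delta_pos":[-10,-65,-45],"spin":0.05,"claw":0},{"delta_pos":[-18,-100,-75],"spin":0.07,"claw":0},{"delta_pos":[-24,-135,-105],"spin":0.09,"claw":0},{"delta_pos":[-30,-170,-135],"spin":0.11,"claw":0},{"delta_pos":[-36,-205,-165],"spin":0.13,"claw":0},{"delta_pos":[-42,-240,-190],"spin":0.15,"claw":0},{"delta_pos":[-44,-254.5,-205],"spin":0.15,"claw":0}]'
python3 -m jog '[{"delta_pos":[0,0,0],"spin":0,"claw":0.3}]'
python3 - <<'E'
import sys; sys.argv=['x']
from meas import P,tri
for a,b in[((75,90),(289,88)),((98,90),(313,89)),((127,228),(321,228))]: print(tri(P["w1"],a,P["w2"],b))
E
```

```text
clock: 3.05
position: [0.4328, -0.2561, 0.1073]
tool_rot: [3.141, 0.002, 0.147]
force: [0.6, 1.2, -0.3]
grip_width: 0.0854
clock: 3.15
position: [0.4304, -0.2589, 0.1056]
tool_rot: [-3.141, 0.005, 0.142]
force: [0.3, 0.2, 0.6]
grip_width: 0.0732
syr areas 864 861 far [ 0.4904 -0.1654  0.0143] 0.0008 near [ 0.3736 -0.1463  0.0138] 0.0 cen [ 0.4382 -0.157   0.0134]
   z-plane w1 [ 0.4905 -0.165 ] [ 0.3729 -0.1459] cen [ 0.4386 -0.1567]
   z-plane w2 [ 0.4897 -0.1663] [ 0.3729 -0.1469] cen [ 0.4372 -0.1575]
col areas 1083 1165 far [ 0.5062 -0.2403  0.0127] 0.0 near [ 0.367  -0.2617  0.0104] 0.0 cen [ 0.4393 -0.25    0.0096]
   z-plane w1 [ 0.5058 -0.24  ] [ 0.3662 -0.2617] cen [ 0.439 -0.25 ]
   z-plane w2 [ 0.5058 -0.2424] [ 0.3663 -0.2628] cen [ 0.4391 -0.2506]
sd areas 1452 1723 far [ 0.5134 -0.3348  0.0149] 0.0005 near [ 0.3477 -0.3374  0.0119] 0.0007 cen [ 0.4161 -0.3355  0.015 ]
   z-plane w1 [ 0.5131 -0.3349] [ 0.3482 -0.3371] cen [ 0.4161 -0.3356]
   z-plane w2 [ 0.5136 -0.3355] [ 0.349  -0.3358] cen [ 0.4156 -0.3362]
cap areas 1534 1942 far [ 0.6316 -0.3449  0.0414] 0.0074 near
[... 557 characters left out ...]
-0.0914] 0.0013 cen [ 0.5461 -0.1435  0.0163]
   z-plane w1 [ 0.5588 -0.1208] [ 0.5343 -0.169 ] cen [ 0.5461 -0.1444]
   z-plane w2 [ 0.5574 -0.1672] [ 0.5351 -0.1166] cen [ 0.5462 -0.1423]
short areas 1785 1848 far [ 0.6686 -0.2408  0.0116] 0.0 near [ 0.5496 -0.2373 -0.0037] 0.0001 cen [ 0.6037 -0.2352  0.009 ]
   z-plane w1 [ 0.6694 -0.2407] [ 0.5495 -0.238 ] cen [ 0.6031 -0.2352]
   z-plane w2 [ 0.6694 -0.2425] [ 0.5495 -0.2313] cen [ 0.6044 -0.2355]
(array([0.61593726, 0.04538652, 0.00606126]), np.float64(0.0021596941025449046))
(array([0.61514938, 0.01504033, 0.00801309]), np.float64(0.0010208970296606808))
(array([0.43596032, 0.00434132, 0.00672281]), np.float64(9.550537851049851e-05))
```

```bash
python3 snap.py w3
```

```text
3.2 [ 0.4308 -0.2583  0.1064] [-3.1414  0.0049  0.1421] [ 0.55  0.47 -0.16  2.    0.12  0.68 -1.12]
```

View pics/w3.png

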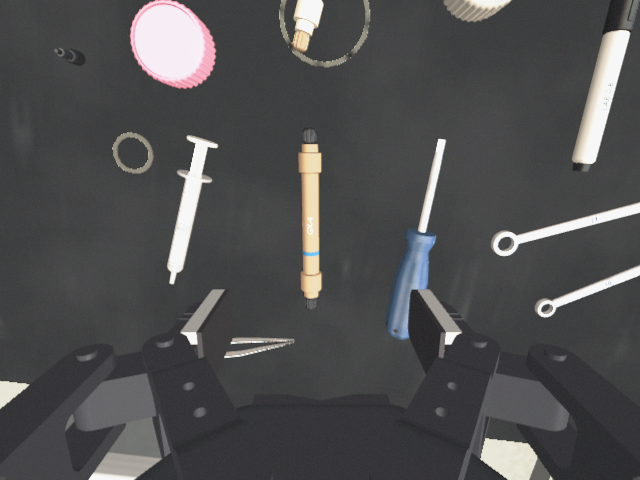

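w3 shows the long column dead ahead, from (310,128) to (311,307), with its blue band and black ends, so it is confirmed. The syringe runs from (203,138) to (172,282), and the screwdriver from (441,140) to (398,338). I refine the positions from this closer view.

```bash
sed -i 's/^for nm,s1/if __name__=="__main__":\n  for nm,s1/; s/^    A,B=/      A,B=/' meas.py; python3 - <<'E'
import pickle
from h import *
p=pickle.load(open("pics/w3.pkl","rb")); q=pickle.load(open("pics/w1.pkl","rb"))
for n,a,b,z in[("col",(310,129),(311,307),.0085),("syr",(203,138),(172,283),.012),("sd",(441,140),(398,338),.014),("sdhandle_mid",(415,258),(404,310),.014)]:
    A,B=onz(p,a,z),onz(p,b,z);d=A-B;print(n,A.round(4),B.round(4),"mid",((A+B)/2).round(4),"len",np.hypot(*d[:2]).round(4),"line",np.arctan2(d[1],d[0]).round(4))
E
```

```text
col [ 0.5064 -0.2405  0.0085] [ 0.3665 -0.2602  0.0085] mid [ 0.4365 -0.2503  0.0085] len 0.1413 line 0.1399
syr [ 0.4893 -0.165   0.012 ] [ 0.3733 -0.1463  0.012 ] mid [ 0.4313 -0.1557  0.012 ] len 0.1175 line -0.1602
sd [ 0.5121 -0.3346  0.014 ] [ 0.3514 -0.3358  0.014 ] mid [ 0.4318 -0.3352  0.014 ] len 0.1607 line 0.0079
sdhandle_mid [ 0.4224 -0.335   0.014 ] [ 0.3773 -0.3356  0.014 ] mid [ 0.3999 -0.3353  0.014 ] len 0.0451 line 0.0129
```

```bash
python3 -m jog '[{"delta_pos":[5.7,7.8,0],"spin":0,"claw":0.3},{"delta_pos":[5.7,7.8,-25],"spin":0,"claw":0.3},{"delta_pos":[5.7,7.8,-55],"spin":0,"claw":0.3},{"delta_pos":[5.7,7.8,-80],"spin":0,"claw":0.3},{"delta_pos":[5.7,7.8,-95],"spin":0,"claw":0.3},{"delta_pos":[5.7,7.8,-102],"spin":0,"claw":0.3},{"delta_pos":[5.7,7.8,-102],"spin":0,"claw":0.4},{"delta_pos":[5.7,7.8,-102],"spin":0,"claw":0.5}]' 40
```

```text
clock: 4.0
position: [0.4373, -0.2503, 0.0055]
tool_rot: [3.141, 0.004, 0.143]
force: [-0.4, -0.7, 0.1]
grip_width: 0.0426
```

```bash
python3 -m jog '[{"delta_pos":[0,0,-1],"spin":0,"claw":0.7},{"delta_pos":[0,0,-1],"spin":0,"claw":1},{"delta_pos":[0,0,-1],"spin":0,"claw":1},{"delta_pos":[0,0,-1],"spin":0,"claw":1},{"delta_pos":[0,0,-1],"spin":0,"claw":1},{"delta_pos":[0,0,10],"spin":0,"claw":1},{"delta_pos":[0,0,30],"spin":0,"claw":1},{"delta_pos":[0,0,50],"spin":0,"claw":1}]' 40
```

```text
clock: 4.8
position: [0.4371, -0.2502, 0.0566]
tool_rot: [3.141, 0.004, 0.143]
force: [0.1, -0.6, -0.3]
grip_width: 0.0002
```

The fingers shut on nothing, so I look before trying again.

```bash
python3 -m jog '[{"delta_pos":[0,0,30],"spin":0,"claw":0.6},{"delta_pos":[0,0,50],"spin":0,"claw":0.3},{"delta_pos":[0,0,50],"spin":0,"claw":0.3},{"delta_pos":[0,0,50],"spin":0,"claw":0.3}]'; python3 snap.py w4
```

```text
clock: 5.2
position: [0.4372, -0.2504, 0.1072]
tool_rot: [3.141, 0.003, 0.143]
force: [-0.2, -0.9, -0.7]
grip_width: 0.0579
5.25 [ 0.4368 -0.2501  0.1065] [3.1415 0.0043 0.1426] [ 0.53  0.47 -0.17  2.    0.12  0.68 -1.15]
```

View pics/w4.png

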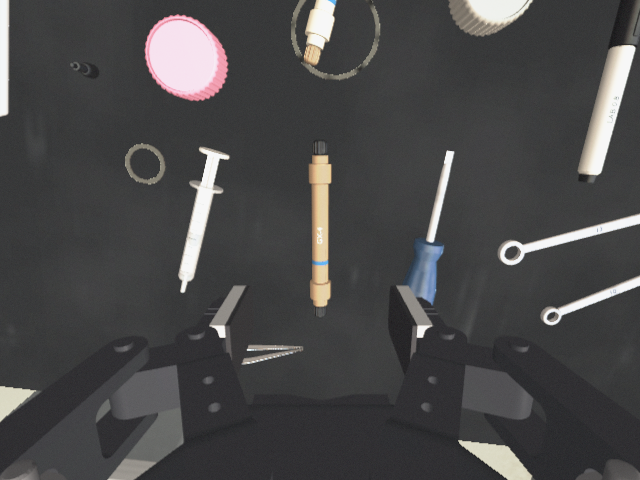

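The column is unmoved at (320,228). Probably I lifted before the fingers had closed (they need about 0.5 s). I try again and check the width before lifting.

```bash
python3 -m jog '[{"delta_pos":[-0.4,-0.3,-30],"spin":0,"claw":0.5},{"delta_pos":[-0.4,-0.3,-60],"spin":0,"claw":0.5},{"delta_pos":[-0.4,-0.3,-85],"spin":0,"claw":0.5},{"delta_pos":[-0.4,-0.3,-98],"spin":0,"claw":0.5},{"delta_pos":[-0.4,-0.3,-103],"spin":0,"claw":0.5},{"delta_pos":[-0.4,-0.3,-103],"spin":0,"claw":0.8},{"delta_pos":[-0.4,-0.3,-103],"spin":0,"claw":1},{"delta_pos":[-0.4,-0.3,-103],"spin":0,"claw":1}]' 40;  python3 -m jog '[{"delta_pos":[0,0,0],"spin":0,"claw":1},{"delta_pos":[0,0,0],"spin":0,"claw":1}]'; python3 -m jog '[{"delta_pos":[0,0,0],"spin":0,"claw":1},{"delta_pos":[0,0,0],"spin":0,"claw":1}]'
```

```text
clock: 6.05
position: [0.437, -0.2507, 0.0045]
tool_rot: [3.141, 0.003, 0.142]
force: [0.6, -0.4, 0.6]
grip_width: 0.0007
clock: 6.25
position: [0.4373, -0.251, 0.005]
tool_rot: [3.14, 0.002, 0.142]
force: [0.3, -0.1, 0.1]
grip_width: -0.0003
clock: 6.45
position: [0.4374, -0.251, 0.0052]
tool_rot: [3.14, 0.002, 0.142]
force: [1.2, 0.5, 0.2]
grip_width: -0.0001
```

```bash
python3 snap.py w5; python3 - <<'E'
from h import *
w=cv2.imread("pics/w5.png")[60:460,120:520]
s=eyes.grab_frame("scene");p=eyes.camera_params("scene");print(proj(p,bot.observe()["position"]),proj(p,[.4365,-.2505,.0085]))
c=cv2.resize(s[230:400,250:420],(400,400),interpolation=cv2.INTER_CUBIC)
cv2.imwrite("pics/w5c.png",np.hstack([w,c]))
E
```

```text
6.5 [ 0.4374 -0.251   0.0051] [3.1399e+00 2.1000e-03 1.4240e-01] [ 0.49  0.65 -0.12  2.04  0.18  0.46 -1.19]
[353.36794274 320.02749458] [353.07401071 319.01362023]
```

View pics/w5c.png

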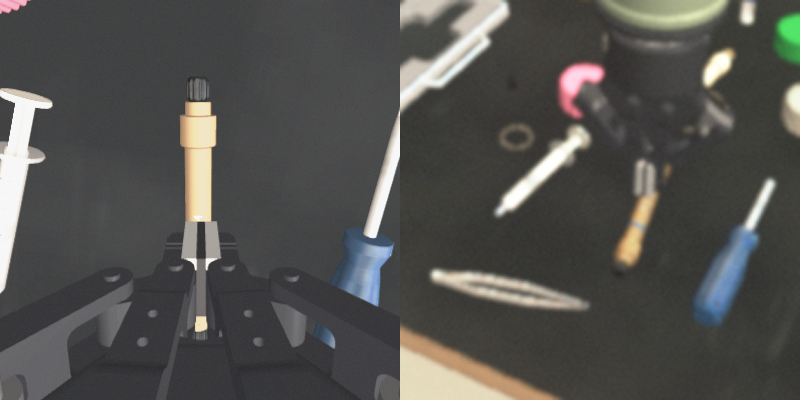

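The fingers are shut above the column: the scene shows the tips about 8 px higher than the reported TCP would project. So the true tip height differs from the reading. I triangulate the tip.

```bash
python3 - <<'E'
import pickle
from h import *
p=eyes.camera_params("scene");q=pickle.load(open("pics/w5.pkl","rb"));s=bot.observe()
print(tri(p,(354,312),q,(321,283)))
print("reported tcp in wrist",proj(q,s["position"]),"19mm up",proj(q,s["position"]+[0,0,.019]),proj(p,s["position"]+[0,0,.019]))
E
```

```text
(array([ 0.44193998, -0.25012907,  0.02266278]), np.float64(0.001491986739333031))
reported tcp in wrist [319.80682486 278.88426481] 19mm up [319.76429824 293.81789702] [353.84908447 313.2590433 ]
```

Tips come out at about z 20 mm while the reading says 5 mm: the reading is some 15–18 mm low. I open, straddle the column and descend by small steps watching the force.

```bash
python3 -m jog '[{"delta_pos":[-0.8,0.5,15],"spin":0,"claw":0.6},{"delta_pos":[-0.8,0.5,15],"spin":0,"claw":0.6},{"delta_pos":[-0.8,0.5,15],"spin":0,"claw":0.6},{"delta_pos":[-0.8,0.5,0],"spin":0,"claw":0.6},{"delta_pos":[-0.8,0.5,-6],"spin":0,"claw":0.6},{"delta_pos":[-0.8,0.5,-10],"spin":0,"claw":0.6},{"delta_pos":[-0.8,0.5,-10],"spin":0,"claw":0.6}]' 
python3 -m jog '[{"delta_pos":[0,0,-3],"spin":0,"claw":0.6},{"delta_pos":[0,0,-3],"spin":0,"claw":0.6}]'
```

```text
clock: 7.25
position: [0.4362, -0.2503, -0.0055]
tool_rot: [3.141, 0.003, 0.142]
force: [-0.3, -0.4, -0.1]
grip_width: 0.0339
clock: 7.45
position: [0.4361, -0.2502, -0.0086]
tool_rot: [3.141, 0.003, 0.143]
force: [0.4, 0.6, -0.2]
grip_width: 0.0343
```

```bash
python3 -m jog '[{"delta_pos":[0,0,-3],"spin":0,"claw":0.6},{"delta_pos":[0,0,-3],"spin":0,"claw":0.6}]'; python3 -m jog '[{"delta_pos":[0,0,0],"spin":0,"claw":0.8},{"delta_pos":[0,0,0],"spin":0,"claw":1},{"delta_pos":[0,0,0],"spin":0,"claw":1},{"delta_pos":[0,0,0],"spin":0,"claw":1}]' 40
```

```text
clock: 7.65
position: [0.436, -0.2502, -0.0118]
tool_rot: [3.141, 0.003, 0.143]
force: [0.2, -0.5, 1.3]
grip_width: 0.0342
clock: 8.05
position: [0.4361, -0.2502, -0.0117]
tool_rot: [3.141, 0.003, 0.143]
force: [-0.8, 0.2, 6.0]
grip_width: 0.0139
```

The column is gripped (13.9 mm at the tube). Tip contact with the bench occurs near a reading of -12 mm, so that is the height calibration. Now lift and carry.

```bash
python3 -m jog '[{"delta_pos":[0,0,20],"spin":0,"claw":1},{"delta_pos":[0,0,45],"spin":0,"claw":1},{"delta_pos":[5,15,70],"spin":-0.02,"claw":1},{"delta_pos":[17,50,80],"spin":-0.06,"claw":1},{"delta_pos":[30,85,80],"spin":-0.1,"claw":1},{"delta_pos":[43,122,80],"spin":-0.14,"claw":1},{"delta_pos":[56,160,80],"spin":-0.18,"claw":1},{"delta_pos":[70,200,80],"spin":-0.22,"claw":1}]' 60
python3 -m jog '[{"delta_pos":[10,30,0],"spin":-0.01,"claw":1},{"delta_pos":[21,60,0],"spin":-0.01,"claw":1},{"delta_pos":[28,82,0],"spin":-0.01,"claw":1},{"delta_pos":[31,87,0],"spin":-0.01,"claw":1},{"delta_pos":[31,87,0],"spin":-0.01,"claw":1},{"delta_pos":[31,87,0],"spin":-0.01,"claw":1}]'; python3 snap.py w6
```

```text
clock: 8.85
position: [0.5063, -0.0489, 0.0683]
tool_rot: [3.141, 0.003, -0.08]
force: [0.4, -0.7, -0.7]
grip_width: 0.0122
clock: 9.45
position: [0.5369, 0.037, 0.0682]
tool_rot: [3.14, 0.004, -0.09]
force: [-0.3, -0.4, -1.0]
grip_width: 0.0121
9.5 [0.5369 0.0368 0.0683] [ 3.14    0.0036 -0.0911] [-0.13  0.58 -0.07  1.93  0.07  0.64 -1.9 ]
```

View pics/w6.png

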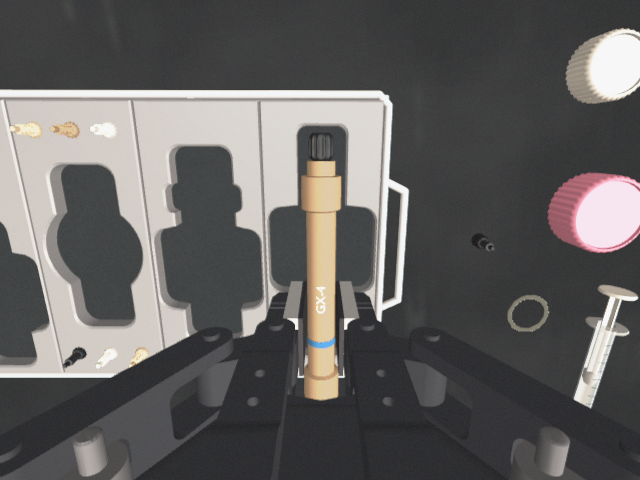

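w6: the column is centred over its pocket (column at col 321, pocket at col 322.5, both ends free). Lowering, shifted 1 mm towards -y.

```bash
python3 -m jog '[{"delta_pos":[0,-1,-20],"spin":0,"claw":1},{"delta_pos":[0,-1,-40],"spin":0,"claw":1},{"delta_pos":[0,-1,-55],"spin":0,"claw":1},{"delta_pos":[0,-1,-64],"spin":0,"claw":1},{"delta_pos":[0,-1,-68],"spin":0,"claw":1},{"delta_pos":[0,-1,-71],"spin":0,"claw":1},{"delta_pos":[0,-1,-71],"spin":0,"claw":1}]'
```

```text
clock: 10.2
position: [0.5371, 0.0356, -0.0025]
tool_rot: [3.14, 0.003, -0.091]
force: [0.4, -1.0, -0.1]
grip_width: 0.012
```

```bash
python3 -m jog '[{"delta_pos":[0,0,-1],"spin":0,"claw":1},{"delta_pos":[0,0,-1],"spin":0,"claw":1}]';python3 -m jog '[{"delta_pos":[0,0,0.5],"spin":0,"claw":0.85},{"delta_pos":[0,0,0.5],"spin":0,"claw":0.7},{"delta_pos":[0,0,0.5],"spin":0,"claw":0.67},{"delta_pos":[0,0,0.5],"spin":0,"claw":0.67},{"delta_pos":[0,0,15],"spin":0,"claw":0.67},{"delta_pos":[0,0,40],"spin":0,"claw":0.67},{"delta_pos":[0,0,70],"spin":0,"claw":0.6},{"delta_pos":[0,0,75],"spin":0,"claw":0.6}]';python3 snap.py w7
```

```text
clock: 10.4
position: [0.5373, 0.0356, -0.0032]
tool_rot: [3.14, 0.003, -0.091]
force: [0.0, -0.1, -0.8]
grip_width: 0.0121
clock: 11.2
position: [0.5389, 0.0357, 0.0756]
tool_rot: [3.141, -0.002, -0.092]
force: [0.3, -0.7, -0.5]
grip_width: 0.0343
11.25 [0.5387 0.0357 0.0748] [ 3.141e+00 -1.200e-03 -9.160e-02] [-0.12  0.57 -0.07  1.93  0.07  0.65 -1.9 ]
```

```bash
python3 -m jog '[{"delta_pos":[-15,-24,0],"spin":0,"claw":0.4},{"delta_pos":[-38,-60,0],"spin":-0.03,"claw":0.4},{"delta_pos":[-60,-96,0],"spin":-0.05,"claw":0.4},{"delta_pos":[-85,-134,0],"spin":-0.068,"claw":0.4},{"delta_pos":[-108,-170,0],"spin":-0.068,"claw":0.4},{"delta_pos":[-120.2,-189.4,0],"spin":-0.068,"claw":0.4},{"delta_pos":[-120.2,-189.4,0],"spin":-0.068,"claw":0.4},{"delta_pos":[-120.2,-189.4,0],"spin":-0.068,"claw":0.4}]' 25; python3 snap.py w8
python3 - <<'E'
import cv2,numpy as np
a=cv2.imread("pics/w7.png");b=cv2.imread("pics/w8.png")
cv2.imwrite("pics/w78.png",np.hstack([a[60:460,130:530],b[60:460,120:520]]))
E
```

```text
clock: 12.05
position: [0.4184, -0.1538, 0.0748]
tool_rot: [3.141, -0.001, -0.16]
force: [0.2, 0.2, 0.6]
grip_width: 0.0516
12.1 [ 0.4188 -0.1532  0.0748] [ 3.1413e+00 -1.2000e-03 -1.5930e-01] [ 0.27  0.46 -0.07  2.17  0.06  0.52 -1.57]
```

View pics/w78.png

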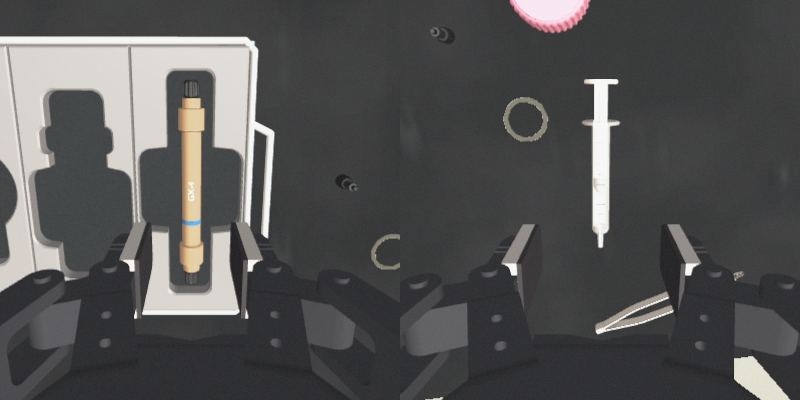

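The column lies inside its pocket, clear of both pocket ends. The syringe is centred between the fingers. Descending to grip the barrel.

```bash
python3 -m jog '[{"delta_pos":[-0.3,-0.5,-25],"spin":0,"claw":0.4},{"delta_pos":[-0.3,-0.5,-50],"spin":0,"claw":0.4},{"delta_pos":[-0.3,-0.5,-70],"spin":0,"claw":0.4},{"delta_pos":[-0.3,-0.5,-80],"spin":0,"claw":0.45},{"delta_pos":[-0.3,-0.5,-83],"spin":0,"claw":0.5},{"delta_pos":[-0.3,-0.5,-83],"spin":0,"claw":0.55}]'; python3 -m jog '[{"delta_pos":[0,0,0],"spin":0,"claw":0.75},{"delta_pos":[0,0,0],"spin":0,"claw":0.9},{"delta_pos":[0,0,0],"spin":0,"claw":1},{"delta_pos":[0,0,0],"spin":0,"claw":1},{"delta_pos":[0,0,0],"spin":0,"claw":1}]' 25
```

```text
clock: 12.7
position: [0.4188, -0.1533, -0.0081]
tool_rot: [3.141, -0.001, -0.158]
force: [-0.6, 0.7, -0.3]
grip_width: 0.0389
clock: 13.2
position: [0.4193, -0.1534, -0.0074]
tool_rot: [3.141, -0.002, -0.159]
force: [0.8, 0.2, 8.5]
grip_width: 0.0171
```

```bash
python3 -m jog '[{"delta_pos":[0,0,15],"spin":0,"claw":1},{"delta_pos":[0,0,40],"spin":0,"claw":1},{"delta_pos":[5,12,65],"spin":0,"claw":1},{"delta_pos":[19,45,80],"spin":0.02,"claw":1},{"delta_pos":[34,80,80],"spin":0.03,"claw":1},{"delta_pos":[50,118,80],"spin":0.05,"claw":1},{"delta_pos":[66,157,80],"spin":0.06,"claw":1},{"delta_pos":[82,195,80],"spin":0.07,"claw":1}]'
python3 -m jog '[{"delta_pos":[12,30,0],"spin":0,"claw":1},{"delta_pos":[23,54,0],"spin":0,"claw":1},{"delta_pos":[29,69,0],"spin":0,"claw":1},{"delta_pos":[29.5,70,0],"spin":0,"claw":1},{"delta_pos":[29.5,70,0],"spin":0,"claw":1}]'; python3 snap.py w9
```

```text
clock: 14.0
position: [0.5019, 0.0433, 0.0731]
tool_rot: [3.141, -0.003, -0.088]
force: [0.7, -0.9, -0.4]
grip_width: -0.0001
clock: 14.5
position: [0.5311, 0.1124, 0.0731]
tool_rot: [3.141, -0.003, -0.089]
force: [0.2, -0.8, -0.5]
grip_width: -0.0005
14.55 [0.531  0.1119 0.0731] [ 3.1408e+00 -2.8000e-03 -8.9400e-02] [-0.27  0.57 -0.06  1.93  0.06  0.64 -2.03]
```

View pics/w9.png

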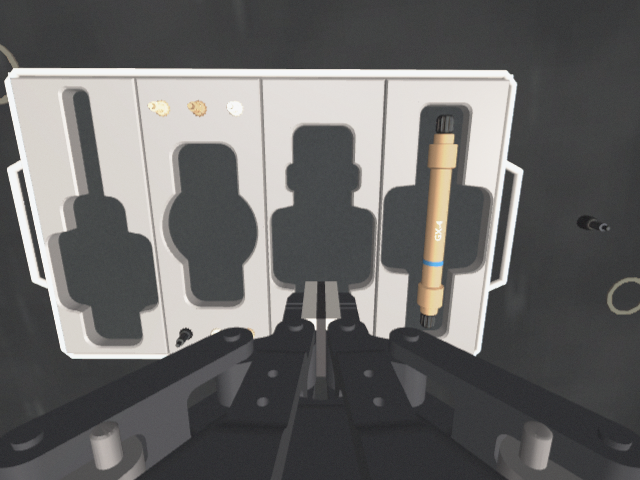

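The syringe slipped out during the lift: the pads wedged above its axis. So the real height offset is about 18 mm, as triangulated, and I must grip about 8 mm lower. w9 also shows the column lying inside its groove. Going back to look at where the syringe is now.

```bash
python3 -m jog '[{"delta_pos":[-16,-38,0],"spin":0,"claw":0.8},{"delta_pos":[-33,-78,0],"spin":-0.02,"claw":0.6},{"delta_pos":[-50,-118,0],"spin":-0.03,"claw":0.4},{"delta_pos":[-67,-158,0],"spin":-0.05,"claw":0.4},{"delta_pos":[-84,-198,0],"spin":-0.06,"claw":0.4},{"delta_pos":[-100,-236,0],"spin":-0.07,"claw":0.4},{"delta_pos":[-112,-265,0],"spin":-0.07,"claw":0.4},{"delta_pos":[-112,-265,0],"spin":-0.07,"claw":0.4}]' 30; python3 -m jog '[{"delta_pos":[0,0,0],"spin":0,"claw":0.4}]'; python3 snap.py w10
```

```text
clock: 15.35
position: [0.4161, -0.1578, 0.0733]
tool_rot: [3.139, -0.002, -0.167]
force: [-0.3, 1.0, -0.9]
grip_width: 0.0513
clock: 15.45
position: [0.4155, -0.1587, 0.0735]
tool_rot: [3.139, -0.002, -0.169]
force: [-1.4, 0.7, -0.5]
grip_width: 0.0511
15.5 [ 0.4153 -0.1589  0.0734] [ 3.1388e+00 -1.9000e-03 -1.6940e-01] [ 0.28  0.46 -0.06  2.17  0.06  0.51 -1.57]
```

View pics/w10.png

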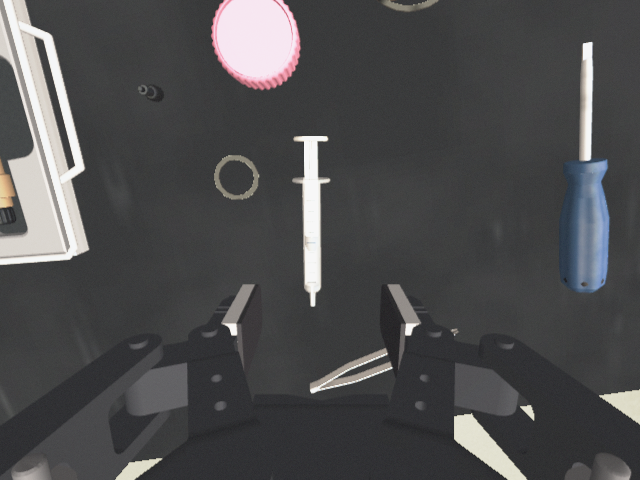

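Syringe still in place, from (311,138) to (313,305). I have 3 views left, so I measure numerically from here on.

```bash
python3 - <<'E'
import pickle
from h import *
p=pickle.load(open("pics/w10.pkl","rb"))
for n,a,b,z in[("syr",(311,138),(313,305),.012),("sd",(587,43),(584,290),.014)]:
    A,B=onz(p,a,z),onz(p,b,z);d=A-B;print(n,A.round(4),B.round(4),"mid",((A+B)/2).round(4),"len",np.hypot(*d[:2]).round(4),"line",np.arctan2(d[1],d[0]).round(4))
# column height check in tray: black end fittings in w9 and w7
q=pickle.load(open("pics/w9.pkl","rb"));r=pickle.load(open("pics/w7.pkl","rb"))
print(tri(q,(445,115),r,(130+191,60+80)),tri(q,(428,327),r,(130+191,60+286)))
for nm,pp,a in(("w9",q,(445,115)),("w9",q,(428,327)),("w7",r,(321,140)),("w7",r,(321,346))): print(nm,onz(pp,a,.0165).round(4))
E
```

```text
syr [ 0.487 -0.165  0.012] [ 0.3732 -0.1462  0.012 ] mid [ 0.4301 -0.1556  0.012 ] len 0.1153 line -0.1638
sd [ 0.5126 -0.3351  0.014 ] [ 0.3532 -0.3369  0.014 ] mid [ 0.4329 -0.336   0.014 ] len 0.1594 line 0.0115
(array([0.6089625 , 0.02888231, 0.0162941 ]), np.float64(0.00013044332211711916)) (array([0.46773877, 0.04192291, 0.02143555]), np.float64(0.001797332429162564))
w9 [0.609  0.029  0.0165]
w9 [0.4659 0.0407 0.0165]
w7 [0.6089 0.0289 0.0165]
w7 [0.4637 0.0421 0.0165]
```

```bash
python3 -m jog '[{"delta_pos":[2.2,5.4,0],"spin":0.006,"claw":0.4},{"delta_pos":[2.2,5.4,-25],"spin":0.006,"claw":0.45},{"delta_pos":[2.2,5.4,-50],"spin":0.006,"claw":0.5},{"delta_pos":[2.2,5.4,-72],"spin":0.006,"claw":0.55},{"delta_pos":[2.2,5.4,-80],"spin":0.006,"claw":0.6},{"delta_pos":[2.2,5.4,-84],"spin":0.006,"claw":0.6},{"delta_pos":[2.2,5.4,-86],"spin":0.006,"claw":0.6},{"delta_pos":[2.2,5.4,-86],"spin":0.006,"claw":0.6}]'; python3 -m jog '[{"delta_pos":[0,0,-2],"spin":0,"claw":0.6},{"delta_pos":[0,0,-2],"spin":0,"claw":0.6}]'
```

```text
clock: 16.3
position: [0.4179, -0.1534, -0.012]
tool_rot: [3.139, -0.003, -0.163]
force: [0.4, 0.4, 0.4]
grip_width: 0.0339
clock: 16.5
position: [0.4182, -0.1534, -0.0137]
tool_rot: [3.139, -0.003, -0.163]
force: [-0.1, -0.2, 0.2]
grip_width: 0.0345
```

```bash
python3 -m jog '[{"delta_pos":[0,0,-1],"spin":0,"claw":0.75},{"delta_pos":[0,0,-1],"spin":0,"claw":0.85},{"delta_pos":[0,0,-1],"spin":0,"claw":1},{"delta_pos":[0,0,-1],"spin":0,"claw":1}]' 30; python3 -m jog '[{"delta_pos":[0,0,0],"spin":0,"claw":1},{"delta_pos":[0,0,0],"spin":0,"claw":1}]'
```

```text
clock: 16.9
position: [0.4184, -0.1535, -0.0141]
tool_rot: [3.139, -0.004, -0.163]
force: [-1.9, 1.4, 16.5]
grip_width: 0.0231
clock: 17.1
position: [0.4185, -0.1536, -0.0139]
tool_rot: [3.139, -0.005, -0.163]
force: [-0.5, 0.1, 2.3]
grip_width: 0.0229
```

```bash
python3 -m jog '[{"delta_pos":[0,0,10],"spin":0,"claw":1},{"delta_pos":[0,0,30],"spin":0,"claw":1},{"delta_pos":[0,0,55],"spin":0,"claw":1},{"delta_pos":[0,0,85],"spin":0,"claw":1},{"delta_pos":[0,0,87],"spin":0,"claw":1},{"delta_pos":[0,0,87],"spin":0,"claw":1}]' 40
```

```text
clock: 17.7
position: [0.419, -0.1538, 0.0741]
tool_rot: [3.138, -0.007, -0.164]
force: [-0.1, -0.3, -0.5]
grip_width: 0.0224
```

Held this time (22.4 mm). Carrying it to the syringe insert.

```bash
python3 -m jog '[{"delta_pos":[10,25,0],"spin":0.01,"claw":1},{"delta_pos":[26,62,0],"spin":0.02,"claw":1},{"delta_pos":[42,99,0],"spin":0.03,"claw":1},{"delta_pos":[58,137,0],"spin":0.05,"claw":1},{"delta_pos":[74,175,0],"spin":0.06,"claw":1},{"delta_pos":[90,213,0],"spin":0.074,"claw":1},{"delta_pos":[106,250,0],"spin":0.074,"claw":1},{"delta_pos":[113,266,0],"spin":0.074,"claw":1}]'
python3 -m jog '[{"delta_pos":[0,0,0],"spin":0,"claw":1},{"delta_pos":[0,0,0],"spin":0,"claw":1}]'; python3 snap.py w11
```

```text
clock: 18.5
position: [0.5322, 0.1161, 0.073]
tool_rot: [3.139, -0.006, -0.086]
force: [0.7, -0.8, -0.6]
grip_width: 0.0225
clock: 18.7
position: [0.5314, 0.1155, 0.072]
tool_rot: [3.138, -0.004, -0.086]
force: [-0.9, 0.2, -0.5]
grip_width: 0.0228
18.75 [0.5314 0.1147 0.0723] [ 3.1381 -0.0042 -0.0869] [-0.28  0.57 -0.06  1.92  0.07  0.64 -2.04]
```

View pics/w11.png

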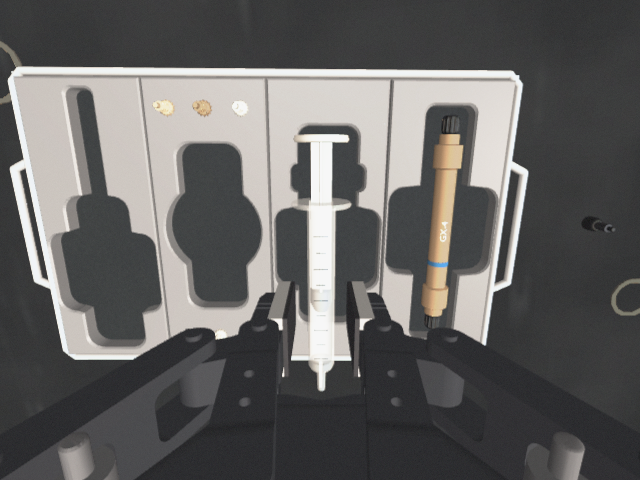

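Syringe at col 321, its pocket at col 328: I am a few mm too far to +y. Calculating the offset.

```bash
python3 - <<'E'
import pickle
from h import *
p=pickle.load(open("pics/w11.pkl","rb"))
yaw=-.0895; u=np.array([np.cos(yaw),np.sin(yaw)]); v=np.array([-u[1],u[0]])
f=lambda uv,z: (lambda X:(X@u,X@v))(onz(p,uv,z)[:2])
print("pocket along/lat: end",f((328.5,125),.019),"rec L",f((291.5,178),.019),"rec R",f((366,178),.019),"cut L",f((275,250),.019),"cut R",f((381,250),.019))
print("nominal",np.array([.5439,.1113])@u,np.array([.5439,.1113])@v)
for z in(.09,.096,.102): print(z,"plunger",f((321,138),z),"flange",f((321,205),z),"nozzle",f((321.5,390),z))
E
```

```text
pocket along/lat: end (np.float64(0.5979830179315693), np.float64(0.15773157034416876)) rec L (np.float64(0.5661439707306724), np.float64(0.18071190968346576)) rec R (np.float64(0.5663268551628313), np.float64(0.13379678172912096)) cut L (np.float64(0.5188824363487684), np.float64(0.19247504147988542)) cut R (np.float64(0.5191159494248376), np.float64(0.12206439809077894))
nominal 0.5317750097353041 0.15946861453282055
0.09 plunger (np.float64(0.5886030357976634), np.float64(0.16250238456652263)) flange (np.float64(0.5603916002340492), np.float64(0.16237887455160113)) nozzle (np.float64(0.4657664649913577), np.float64(0.16171071712957133))
0.096 plunger (np.float64(0.5884516034756195), np.float64(0.16252395656501947)) flange (np.float64(0.561346592908123), np.float64(0.16240529049245855)) nozzle (np.float64(0.4704325632083401), np.float64(0.16176333755305455))
0.102 plunger (np.float64(0.5883001711535758), np.float64(0.1625455285635163)) flange (np.float64(0.562301585582197), np.float64(0.162431706433316)) nozzle (np.float64(0.4750986614253226), np.float64(0.16181595797653778))
```

```bash
python3 -m jog '[{"delta_pos":[2.6,-4.9,0],"spin":0,"claw":1},{"delta_pos":[2.6,-4.9,-20],"spin":0,"claw":1},{"delta_pos":[2.6,-4.9,-42],"spin":0,"claw":1},{"delta_pos":[2.6,-4.9,-60],"spin":0,"claw":1},{"delta_pos":[2.6,-4.9,-70],"spin":0,"claw":1},{"delta_pos":[2.6,-4.9,-75],"spin":0,"claw":1},{"delta_pos":[2.6,-4.9,-75],"spin":0,"claw":1}]'; python3 -m jog '[{"delta_pos":[0,0,-2],"spin":0,"claw":1},{"delta_pos":[0,0,-2],"spin":0,"claw":1},{"delta_pos":[0,0,-2],"spin":0,"claw":1}]'
```

```text
clock: 19.45
position: [0.5339, 0.1091, -0.0028]
tool_rot: [3.138, -0.004, -0.088]
force: [0.5, -0.7, 0.7]
grip_width: 0.0222
clock: 19.75
position: [0.5342, 0.1091, -0.0044]
tool_rot: [3.138, -0.004, -0.088]
force: [0.1, 0.2, -0.2]
grip_width: 0.0227
```

```bash
python3 -m jog '[{"delta_pos":[0,0,-1.5],"spin":0,"claw":1},{"delta_pos":[0,0,-1.5],"spin":0,"claw":1},{"delta_pos":[0,0,-1.5],"spin":0,"claw":1}]';  python3 -m jog '[{"delta_pos":[0,0,0],"spin":0,"claw":0.7},{"delta_pos":[0,0,0],"spin":0,"claw":0.65},{"delta_pos":[0,0,0],"spin":0,"claw":0.65},{"delta_pos":[0,0,0],"spin":0,"claw":0.65},{"delta_pos":[0,0,12],"spin":0,"claw":0.65},{"delta_pos":[0,0,35],"spin":0,"claw":0.65},{"delta_pos":[0,0,65],"spin":0,"claw":0.5},{"delta_pos":[0,0,80],"spin":0,"claw":0.5}]'; python3 snap.py w12
```

```text
clock: 20.05
position: [0.5343, 0.1092, -0.0057]
tool_rot: [3.138, -0.005, -0.088]
force: [-0.3, 0.5, 0.8]
grip_width: 0.0224
clock: 20.85
position: [0.5351, 0.1094, 0.0772]
tool_rot: [3.139, -0.007, -0.088]
force: [1.4, 0.4, 0.5]
grip_width: 0.0426
20.9 [0.5359 0.1095 0.0787] [ 3.1397 -0.0088 -0.0879] [-0.27  0.57 -0.07  1.92  0.07  0.65 -2.03]
```

```bash
python3 -m jog '[{"delta_pos":[-8,-25,0],"spin":0.01,"claw":0.35},{"delta_pos":[-19,-63,0],"spin":0.02,"claw":0.35},{"delta_pos":[-31,-102,0],"spin":0.04,"claw":0.35},{"delta_pos":[-43,-142,0],"spin":0.05,"claw":0.35},{"delta_pos":[-55,-182,0],"spin":0.06,"claw":0.35},{"delta_pos":[-67,-222,0],"spin":0.07,"claw":0.35},{"delta_pos":[-79,-262,0],"spin":0.08,"claw":0.35},{"delta_pos":[-90,-300,0],"spin":0.098,"claw":0.35}]'
python3 -m jog '[{"delta_pos":[-11,-38,0],"spin":0,"claw":0.35},{"delta_pos":[-23,-76,0],"spin":0,"claw":0.35},{"delta_pos":[-35,-115,0],"spin":0,"claw":0.35},{"delta_pos":[-43,-143,0],"spin":0,"claw":0.35},{"delta_pos":[-43,-145,0],"spin":0,"claw":0.35},{"delta_pos":[-43,-145,0],"spin":0,"claw":0.35}]'; python3 snap.py w13
python3 - <<'E'
import pickle
from h import *
im=cv2.imread("pics/w13.png");p=pickle.load(open("pics/w13.pkl","rb"))
b=im[:,:,0].astype(int);m=((b-im[:,:,2]>45)&(b>70)).astype(np.uint8);m[:, :200]=0;m[:,440:]=0
n,l,st,c=cv2.connectedComponentsWithStats(m);k=st[1:,4].argmax()+1;print(st[k],c[k])
pts=np.argwhere(l==k)[:,::-1].astype(np.float32);L=cv2.fitLine(pts,cv2.DIST_L2,0,.01,.01).ravel()
a,e=(L[2:]+t*L[:2] for t in(-60,60));A,B=onz(p,a,.014),onz(p,e,.014);print(A,B,np.arctan2(*(A-B)[1::-1]),onz(p,c[k],.014))
E
```

```text
clock: 21.7
position: [0.4451, -0.1922, 0.0792]
tool_rot: [3.139, -0.009, 0.01]
force: [0.1, 0.3, -1.3]
grip_width: 0.0556
clock: 22.3
position: [0.4019, -0.3376, 0.0795]
tool_rot: [3.139, -0.009, 0.009]
force: [0.2, 0.1, 0.8]
grip_width: 0.0557
22.35 [ 0.4023 -0.3367  0.0795] [ 3.1396 -0.0095  0.0104] [ 0.68  0.54 -0.12  1.97  0.1   0.63 -1.07]
[ 299  186   36  127 2999] [318.44648216 247.32744248]
[ 0.44230484 -0.33549689  0.014     ] [ 0.35499299 -0.33746424  0.014     ] 0.0225286401490605 [ 0.40059402 -0.33643674  0.014     ]
```

```bash
python3 -m jog '[{"delta_pos":[0,0,-25],"spin":0.005,"claw":0.35},{"delta_pos":[0,0,-50],"spin":0.005,"claw":0.35},{"delta_pos":[0,0,-72],"spin":0.005,"claw":0.4},{"delta_pos":[0,0,-86],"spin":0.005,"claw":0.45},{"delta_pos":[0,0,-92],"spin":0.005,"claw":0.5},{"delta_pos":[0,0,-92],"spin":0.005,"claw":0.5}]'; python3 -m jog '[{"delta_pos":[0,0,0],"spin":0,"claw":0.65},{"delta_pos":[0,0,0],"spin":0,"claw":0.8},{"delta_pos":[0,0,0],"spin":0,"claw":1},{"delta_pos":[0,0,0],"spin":0,"claw":1},{"delta_pos":[0,0,0],"spin":0,"claw":1}]' 50; python3 -m jog '[{"delta_pos":[0,0,10],"spin":0,"claw":1},{"delta_pos":[0,0,20],"spin":0,"claw":1},{"delta_pos":[0,0,20],"spin":0,"claw":1}]'
```

```text
clock: 22.95
position: [0.4025, -0.336, -0.0127]
tool_rot: [3.14, -0.009, 0.016]
force: [-0.2, 0.8, 0.3]
grip_width: 0.0425
clock: 23.45
position: [0.403, -0.3361, -0.0116]
tool_rot: [3.14, -0.01, 0.016]
force: [-1.0, 2.8, 7.0]
grip_width: 0.0235
clock: 23.75
position: [0.4038, -0.3369, 0.0104]
tool_rot: [3.138, -0.012, 0.016]
force: [0.9, -0.1, -0.8]
grip_width: 0.0235
```

Held steadily (23.5 mm). Carrying it to the screwdriver insert.

```bash
python3 -m jog '[{"delta_pos":[0,0,25],"spin":0,"claw":1},{"delta_pos":[3,15,50],"spin":0,"claw":1},{"delta_pos":[9,44,70],"spin":-0.01,"claw":1},{"delta_pos":[17,80,75],"spin":-0.03,"claw":1},{"delta_pos":[25,120,75],"spin":-0.05,"claw":1},{"delta_pos":[33,160,75],"spin":-0.07,"claw":1},{"delta_pos":[41,200,75],"spin":-0.09,"claw":1},{"delta_pos":[50,240,75],"spin":-0.11,"claw":1}]'
python3 -m jog '[{"delta_pos":[8,40,0],"spin":0,"claw":1},{"delta_pos":[16,80,0],"spin":0,"claw":1},{"delta_pos":[24,120,0],"spin":0,"claw":1},{"delta_pos":[32,160,0],"spin":0,"claw":1},{"delta_pos":[41,200,0],"spin":0,"claw":1},{"delta_pos":[50,240,0],"spin":0,"claw":1},{"delta_pos":[58,280,0],"spin":0,"claw":1},{"delta_pos":[66,315,0],"spin":0,"claw":1}]'; python3 -c "
from workcell import bot;print(bot.observe()['qpos'].round(2))"
```

```text
clock: 24.55
position: [0.454, -0.0954, 0.0857]
tool_rot: [3.138, -0.013, -0.095]
force: [1.0, 0.2, -1.3]
grip_width: 0.0232
clock: 25.35
position: [0.52, 0.2219, 0.086]
tool_rot: [3.138, -0.013, -0.094]
force: [0.2, -1.1, -0.5]
grip_width: 0.0234
[-0.47  0.58 -0.07  1.87  0.07  0.69 -2.24]
```

```bash
python3 -m jog '[{"delta_pos":[4,20,0],"spin":0,"claw":1},{"delta_pos":[8,37,0],"spin":0,"claw":1},{"delta_pos":[8,37,0],"spin":0,"claw":1},{"delta_pos":[8,37,0],"spin":0,"claw":1},{"delta_pos":[8,37,0],"spin":0,"claw":1}]'; python3 snap.py w14
```

```text
clock: 25.85
position: [0.5281, 0.2575, 0.086]
tool_rot: [3.138, -0.013, -0.096]
force: [-0.0, -0.3, -0.7]
grip_width: 0.0234
25.9 [0.5281 0.2576 0.0861] [ 3.1377 -0.0134 -0.0956] [-0.52  0.61 -0.06  1.81  0.07  0.72 -2.29]
```

View pics/w14.png

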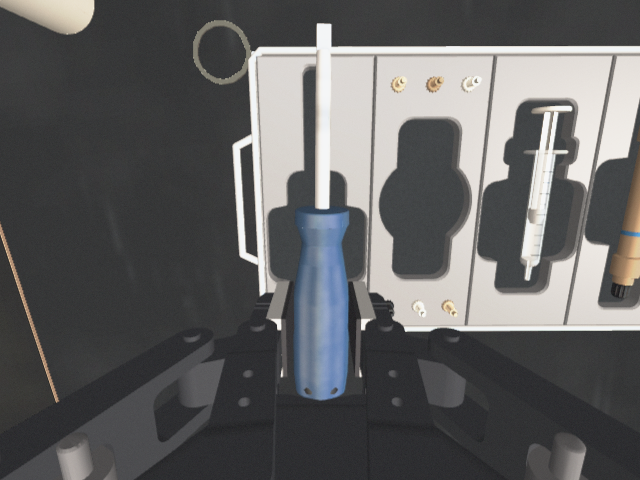

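w14: the syringe lies in its pocket, flange in the recess. The screwdriver's axis is at col 322–324 and the pocket centre at col 317, so there is an offset to work out.

```bash
python3 - <<'E'
import pickle
from h import *
p=pickle.load(open("pics/w14.pkl","rb"))
yaw=-.0895; u=np.array([np.cos(yaw),np.sin(yaw)]); v=np.array([-u[1],u[0]])
f=lambda uv,z: (lambda X:np.round([X@u,X@v],4))(onz(p,uv,z)[:2])
print("slot end L",f((304,68),.019),"bedfar L/R",f((289,176),.019),f((345,176),.019),"cut L/R",f((268,210),.019),f((367,210),.019),"bed far edge",f((317,172),.019), "cut far edge",f((280,207),.019))
print("nominal",np.array([.5574,.2584])@u,np.array([.5574,.2584])@v)
for z in(.108,.114): print(z,"tip",f((324,25),z),"blade root",f((322,205),z),"handle end",f((320,397),z))
print(proj(p,[.5574,.2584,.019]))
# syringe in pocket: two-view height from w12
q=pickle.load(open("pics/w12.pkl","rb")); im=cv2.imread("pics/w12.png"); g=(im.min(2)>175).astype(np.uint8)
print("tcp",bot.observe()["position"])
for z in(.02,): print("syr plunger end/nozzle",f((551,109),.02),f((529,280),.02),"nominal syr",np.array([.5439,.1113])@u,np.array([.5439,.1113])@v)
print("syr pocket far/near",f((546,101),.019),f((520,292),.019))
E
```

```text
slot end L [0.6174 0.3129] bedfar L/R [0.5512 0.3241] [0.5509 0.2866] cut L/R [0.5283 0.3391] [0.5279 0.2713] bed far edge [0.5537 0.3053] cut far edge [0.5303 0.3308]
nominal 0.5320730960165528 0.3071864913946579
0.108 tip [0.6136 0.3016] blade root [0.5448 0.3027] handle end [0.4491 0.3042]
0.114 tip [0.6117 0.3017] blade root [0.5457 0.3027] handle end [0.4538 0.3041]
[314.57421687 204.2155344 ]
tcp [0.52812617 0.25760073 0.0861148 ]
syr plunger end/nozzle [0.5923 0.1557] [0.4764 0.1534] nominal syr 0.5317750097353041 0.15946861453282055
syr pocket far/near [0.5973 0.159 ] [0.4667 0.158 ]
```

```bash
python3 -m jog '[{"delta_pos":[-0.8,1.7,0],"spin":0.015,"claw":1},{"delta_pos":[-0.8,1.7,-25],"spin":0.015,"claw":1},{"delta_pos":[-0.8,1.7,-50],"spin":0.015,"claw":1},{"delta_pos":[-0.8,1.7,-70],"spin":0.015,"claw":1},{"delta_pos":[-0.8,1.7,-81],"spin":0.015,"claw":1},{"delta_pos":[-0.8,1.7,-87],"spin":0.015,"claw":1},{"delta_pos":[-0.8,1.7,-87],"spin":0.015,"claw":1}]'; python3 -m jog '[{"delta_pos":[0,0,-2],"spin":0,"claw":1},{"delta_pos":[0,0,-2],"spin":0,"claw":1}]'
```

```text
clock: 26.6
position: [0.5273, 0.259, -0.0011]
tool_rot: [3.137, -0.013, -0.081]
force: [-0.1, -1.0, -0.5]
grip_width: 0.0231
clock: 26.8
position: [0.5276, 0.2592, -0.0025]
tool_rot: [3.138, -0.014, -0.081]
force: [0.3, 0.2, -0.2]
grip_width: 0.0233
```

```bash
python3 -m jog '[{"delta_pos":[0,0,-2],"spin":0,"claw":1},{"delta_pos":[0,0,-2],"spin":0,"claw":1},{"delta_pos":[0,0,-2],"spin":0,"claw":1}]'; python3 -m jog '[{"delta_pos":[0,0,0.5],"spin":0,"claw":0.75},{"delta_pos":[0,0,0.5],"spin":0,"claw":0.64},{"delta_pos":[0,0,0.5],"spin":0,"claw":0.64},{"delta_pos":[0,0,0.5],"spin":0,"claw":0.64},{"delta_pos":[0,0,12],"spin":0,"claw":0.64},{"delta_pos":[0,0,35],"spin":0,"claw":0.64},{"delta_pos":[0,0,65],"spin":0,"claw":0.5},{"delta_pos":[0,0,85],"spin":0,"claw":0.4}]'; python3 snap.py w15
```

```text
clock: 27.1
position: [0.528, 0.2594, -0.0036]
tool_rot: [3.138, -0.015, -0.081]
force: [-2.5, -0.3, 10.3]
grip_width: 0.0232
clock: 27.9
position: [0.5285, 0.2596, 0.0839]
tool_rot: [3.139, -0.016, -0.081]
force: [-0.2, 0.2, 0.1]
grip_width: 0.0512
27.95 [0.5297 0.2602 0.0866] [ 3.1413 -0.0188 -0.0811] [-0.52  0.61 -0.07  1.81  0.08  0.72 -2.28]
```

Seat contact was felt at 10 N and the screwdriver released. Now the cap; first I check for tall neighbours near the approach.

```bash
python3 - <<'E'
from h import *
p=eyes.camera_params("scene")
for n,uv,z in[("scale front-left",(343,205),0),("scale bottom front",(385,221),0),("scale right",(424,195),.05),("beaker base",(465,265),0),("beaker left",(454,255),0),("green cap",(420,250),.01),("vial",(397,238),0),("marker",(469,308),0),("gcap",(425,276),.013)]: print(n,onz(p,uv,z).round(3))
E
```

```text
scale front-left [ 0.811 -0.057  0.   ]
scale bottom front [ 0.792 -0.184  0.   ]
scale right [ 0.878 -0.254  0.05 ]
beaker base [ 0.711 -0.406  0.   ]
beaker left [ 0.735 -0.375  0.   ]
green cap [ 0.704 -0.302  0.01 ]
vial [ 0.737 -0.236  0.   ]
marker [ 0.58  -0.444  0.   ]
gcap [ 0.618 -0.339  0.013]
```

```bash
python3 -m jog '[{"delta_pos":[4,-30,10],"spin":0.13,"claw":0.27},{"delta_pos":[8,-67,20],"spin":0.26,"claw":0.27},{"delta_pos":[13,-104,25],"spin":0.39,"claw":0.27},{"delta_pos":[18,-142,25],"spin":0.52,"claw":0.27},{"delta_pos":[23,-180,25],"spin":0.65,"claw":0.27},{"delta_pos":[28,-218,25],"spin":0.78,"claw":0.27},{"delta_pos":[34,-256,25],"spin":0.91,"claw":0.27},{"delta_pos":[40,-290,25],"spin":1.04,"claw":0.27}]'
```

```text
clock: 28.75
position: [0.5697, -0.032, 0.1122]
tool_rot: [3.141, -0.019, 0.963]
force: [0.3, 0.3, -0.2]
grip_width: 0.0624
```

The beaker (~(0.72,-0.39)) is near, so I grip with the jaws along y (yaw about 0) and turn while carrying.

```bash
python3 -m jog '[{"delta_pos":[5,-35,0],"spin":-0.12,"claw":0.27},{"delta_pos":[11,-73,0],"spin":-0.25,"claw":0.27},{"delta_pos":[17,-112,0],"spin":-0.38,"claw":0.27},{"delta_pos":[24,-152,0],"spin":-0.51,"claw":0.27},{"delta_pos":[30,-192,0],"spin":-0.64,"claw":0.27},{"delta_pos":[36,-232,0],"spin":-0.77,"claw":0.27},{"delta_pos":[42,-270,0],"spin":-0.9,"claw":0.27},{"delta_pos":[47,-305,0],"spin":-0.95,"claw":0.27}]'
python3 -m jog '[{"delta_pos":[0,0,0],"spin":0,"claw":0.27},{"delta_pos":[0,0,0],"spin":0,"claw":0.27}]'; python3 snap.py w16
python3 - <<'E'
import pickle
from h import *
im=cv2.imread("pics/w16.png");p=pickle.load(open("pics/w16.pkl","rb"))
print("expect",proj(p,[.617,-.3375,.026]))
m=(im.max(2)>110).astype(np.uint8)
n,l,st,c=cv2.connectedComponentsWithStats(m)
for k in range(1,n):
    if st[k,4]>1500: print(st[k],c[k].round(1),onz(p,c[k],.015).round(4), im[l==k].mean(0).round())
E
```

```text
clock: 29.55
position: [0.6168, -0.3389, 0.113]
tool_rot: [3.14, -0.019, 0.008]
force: [1.3, 0.9, -0.3]
grip_width: 0.0625
clock: 29.75
position: [0.6165, -0.3395, 0.1132]
tool_rot: [3.14, -0.019, 0.007]
force: [1.1, 0.8, 0.4]
grip_width: 0.0623
29.8 [ 0.6168 -0.3383  0.1132] [ 3.1406 -0.0189  0.0088] [ 0.47  0.73 -0.08  1.46  0.06  0.93 -1.19]
expect [317.49676102 238.33600681]
[   0    0  155   39 4787] [84.4 16.7] [ 0.769  -0.1774  0.015 ] [146. 156. 163.]
[  365     0   275   131 17331] [468.2  51.4] [ 0.7494 -0.442   0.015 ] [171. 178. 180.]
[ 226   63   72   76 4181] [261.6 101. ] [ 0.7159 -0.2966  0.015 ] [137. 224. 119.]
[ 521  130   76   69 3689] [561.3 162.8] [ 0.674  -0.5203  0.015 ] [139. 218. 122.]
[ 176  168   28  139 2574] [189.3 236.4] [ 0.6152 -0.2362  0.015 ] [215. 226. 230.]
[  38  188   63   52 2527] [ 68.8 213.2] [ 0.6331 -0.1443  0.015 ] [231. 237. 239.]
[ 286  203   64   67 3267] [317.3 236.5] [ 0.6158 -0.3373  0.015 ] [222. 228. 229.]
[ 503  247  137   71 4087] [564.4 282.6] [ 0.5785 -0.5394  0.015 ] [ 88. 134. 220.]
[  47  284   76   66 3711] [ 84.7 316.3] [ 0.5458 -0.143   0.015 ] [209. 196. 239.]
```

The cap is centred at (615.8,-337.3), about 47 mm wide and grey-white: the large one. Descending.

```bash
python3 -m jog '[{"delta_pos":[-0.8,0.9,-25],"spin":0,"claw":0.2},{"delta_pos":[-0.8,0.9,-55],"spin":0,"claw":0.2},{"delta_pos":[-0.8,0.9,-85],"spin":0,"claw":0.2},{"delta_pos":[-0.8,0.9,-108],"spin":0,"claw":0.2},{"delta_pos":[-0.8,0.9,-120],"spin":0,"claw":0.2},{"delta_pos":[-0.8,0.9,-126],"spin":0,"claw":0.2},{"delta_pos":[-0.8,0.9,-126],"spin":0,"claw":0.2}]'; python3 -m jog '[{"delta_pos":[0,0,-2],"spin":0,"claw":0.4},{"delta_pos":[0,0,-2],"spin":0,"claw":0.6},{"delta_pos":[0,0,-2],"spin":0,"claw":1},{"delta_pos":[0,0,-2],"spin":0,"claw":1},{"delta_pos":[0,0,-2],"spin":0,"claw":1}]' 35; python3 -m jog '[{"delta_pos":[0,0,10],"spin":0,"claw":1},{"delta_pos":[0,0,20],"spin":0,"claw":1},{"delta_pos":[0,0,20],"spin":0,"claw":1}]'
```

```text
clock: 30.5
position: [0.6162, -0.3368, -0.0125]
tool_rot: [3.141, -0.019, 0.01]
force: [0.3, -0.8, 1.1]
grip_width: 0.0685
clock: 31.0
position: [0.6169, -0.3369, -0.0132]
tool_rot: [3.14, -0.02, 0.01]
force: [-0.6, 1.2, 7.2]
grip_width: 0.0474
clock: 31.3
position: [0.618, -0.3376, 0.0092]
tool_rot: [3.139, -0.023, 0.01]
force: [0.0, -1.2, -0.2]
grip_width: 0.0471
```

```bash
python3 -m jog '[{"delta_pos":[0,0,30],"spin":0,"claw":1},{"delta_pos":[-3,20,60],"spin":0.1,"claw":1},{"delta_pos":[-8,55,78],"spin":0.22,"claw":1},{"delta_pos":[-13,94,78],"spin":0.34,"claw":1},{"delta_pos":[-18,133,78],"spin":0.46,"claw":1},{"delta_pos":[-23,172,78],"spin":0.58,"claw":1},{"delta_pos":[-28,211,78],"spin":0.7,"claw":1},{"delta_pos":[-33,250,78],"spin":0.82,"claw":1}]'
python3 -m jog '[{"delta_pos":[-5,38,0],"spin":0.12,"claw":1},{"delta_pos":[-10,76,0],"spin":0.24,"claw":1},{"delta_pos":[-15,115,0],"spin":0.36,"claw":1},{"delta_pos":[-20,155,0],"spin":0.48,"claw":1},{"delta_pos":[-25,195,0],"spin":0.6,"claw":1},{"delta_pos":[-29,230,0],"spin":0.65,"claw":1},{"delta_pos":[-32,255,0],"spin":0.65,"claw":1},{"delta_pos":[-34,268,0],"spin":0.65,"claw":1}]'
```

```text
clock: 32.1
position: [0.5847, -0.0863, 0.0876]
tool_rot: [3.138, -0.023, 0.834]
force: [0.1, 0.4, -0.0]
grip_width: 0.048
clock: 32.9
position: [0.5503, 0.1842, 0.0878]
tool_rot: [3.138, -0.024, 1.487]
force: [1.4, -0.6, 0.0]
grip_width: 0.0472
```

```bash
python3 - <<'E'
import pickle
from h import *
for n,L,Rr,T,B in(("w9",(168,228),(258,228),(208,142),(214,305)),("w14",(380,200),(470,200),(429,117),(421,277))):
    p=pickle.load(open(f"pics/{n}.pkl","rb"))
    a=[onz(p,x,.019)[:2] for x in(L,Rr,T,B)]; print(n,"lat-mid",((a[0]+a[1])/2).round(4),"along-mid",((a[2]+a[3])/2).round(4),np.linalg.norm(a[0]-a[1]),np.linalg.norm(a[2]-a[3]))
print(bot.observe()["position"],bot.observe()["tool_rot"])
E
```

```text
w9 lat-mid [0.552  0.1813] along-mid [0.5518 0.1825] 0.05905171019085401 0.10939585637545814
w14 lat-mid [0.5531 0.1832] along-mid [0.552  0.1834] 0.06138852553348758 0.1091914750863187
[0.55029659 0.18415643 0.08783632] [ 3.13794612 -0.02429893  1.48650727]
```

```bash
python3 -m jog '[{"delta_pos":[1.7,-0.5,0],"spin":-0.006,"claw":1},{"delta_pos":[1.7,-0.5,-25],"spin":-0.006,"claw":1},{"delta_pos":[1.7,-0.5,-50],"spin":-0.006,"claw":1},{"delta_pos":[1.7,-0.5,-72],"spin":-0.006,"claw":1},{"delta_pos":[1.7,-0.5,-84],"spin":-0.006,"claw":1},{"delta_pos":[1.7,-0.5,-90],"spin":-0.006,"claw":1},{"delta_pos":[1.7,-0.5,-90],"spin":-0.006,"claw":1}]'; python3 -m jog '[{"delta_pos":[0,0,-2],"spin":0,"claw":1},{"delta_pos":[0,0,-2],"spin":0,"claw":1}]'; python3 -m jog '[{"delta_pos":[0,0,-2],"spin":0,"claw":1},{"delta_pos":[0,0,-2],"spin":0,"claw":1}]'
```

```text
clock: 33.6
position: [0.5521, 0.183, -0.0024]
tool_rot: [3.138, -0.024, 1.48]
force: [-0.5, 0.6, 0.3]
grip_width: 0.0471
clock: 33.8
position: [0.5526, 0.1828, -0.0037]
tool_rot: [3.137, -0.024, 1.479]
force: [-0.2, 0.3, 0.6]
grip_width: 0.0473
clock: 34.0
position: [0.5531, 0.183, -0.0052]
tool_rot: [3.136, -0.024, 1.479]
force: [0.3, -0.4, 4.0]
grip_width: 0.0472
```

Contact at the expected height (4 N). I release to about 60 mm opening, rise, and move back for one last view of the whole tray.

```bash
python3 -m jog '[{"delta_pos":[0,0,0],"spin":0,"claw":0.4},{"delta_pos":[0,0,0],"spin":0,"claw":0.3},{"delta_pos":[0,0,0],"spin":0,"claw":0.3},{"delta_pos":[0,0,0],"spin":0,"claw":0.3},{"delta_pos":[0,0,12],"spin":0,"claw":0.3},{"delta_pos":[0,0,35],"spin":0,"claw":0.3},{"delta_pos":[0,0,65],"spin":0,"claw":0.3},{"delta_pos":[0,0,100],"spin":0,"claw":0.3}]'
python3 -m jog '[{"delta_pos":[-5,-25,30],"spin":-0.15,"claw":0.3},{"delta_pos":[-15,-45,60],"spin":-0.3,"claw":0.3},{"delta_pos":[-25,-60,75],"spin":-0.45,"claw":0.3},{"delta_pos":[-35,-70,75],"spin":-0.6,"claw":0.3},{"delta_pos":[-45,-75,75],"spin":-0.75,"claw":0.3},{"delta_pos":[-55,-80,75],"spin":-0.9,"claw":0.3},{"delta_pos":[-65,-80,75],"spin":-1.05,"claw":0.3},{"delta_pos":[-70,-80,75],"spin":-1.2,"claw":0.3}]'
python3 -m jog '[{"delta_pos":[0,0,0],"spin":-0.15,"claw":0.3},{"delta_pos":[0,0,0],"spin":-0.3,"claw":0.3},{"delta_pos":[0,0,0],"spin":-0.35,"claw":0.3},{"delta_pos":[0,0,0],"spin":-0.35,"claw":0.3}]'
python3 snap.py w17
```

```text
clock: 34.8
position: [0.5525, 0.1829, 0.0961]
tool_rot: [3.137, -0.024, 1.48]
force: [-0.2, 0.1, 0.6]
grip_width: 0.0599
clock: 35.6
position: [0.4817, 0.1028, 0.1721]
tool_rot: [3.138, -0.025, 0.273]
force: [0.2, 1.0, -0.4]
grip_width: 0.0599
clock: 36.0
position: [0.4816, 0.1032, 0.1728]
tool_rot: [3.138, -0.025, -0.077]
force: [-0.3, 0.3, 0.2]
grip_width: 0.0598
36.05 [0.4816 0.1032 0.1727] [ 3.1379 -0.0251 -0.0744] [-0.21  0.35 -0.17  1.99  0.1   0.79 -2.08]
```

View pics/w17.png

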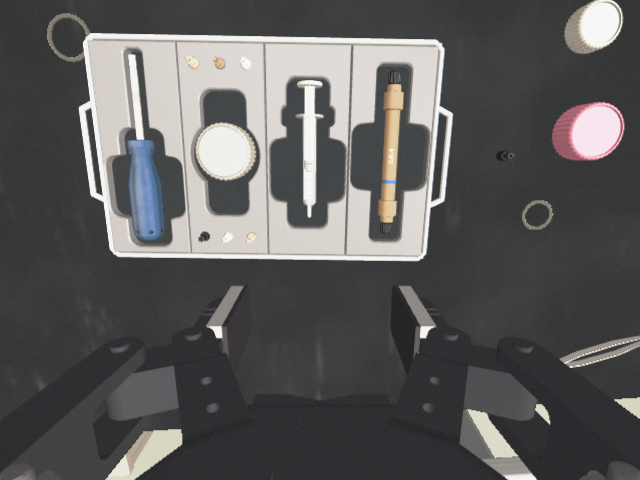

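w17: all four lie in their own pockets. Screwdriver (142,145) with blade in the slot, cap (226,152), syringe (310,148) with flange in its recess, column (391,152). A final numeric check of heights and centring:

```bash
python3 - <<'E'
import pickle
from h import *
p=pickle.load(open("pics/w17.pkl","rb"));q=pickle.load(open("pics/w14.pkl","rb"));r=pickle.load(open("pics/w9.pkl","rb"));s=pickle.load(open("pics/w15.pkl","rb"))
print("cap centre if top at .034",onz(p,(226,151),.034).round(4),"width there",np.linalg.norm(onz(p,(196,151),.034)-onz(p,(256,151),.034)).round(4))
print("syr plunger, nozzle",tri(p,(311,83),q,(551,109)),tri(p,(310,217),q,(529,280)))
print("col ends",tri(p,(394,71),r,(445,115)),tri(p,(387,232),r,(428,327)))
a=cv2.imread("pics/w15.png");b=cv2.imread("pics/w17.png")
def sd(im):
    m=((im[:,:,0].astype(int)-im[:,:,2]>45)&(im[:,:,0]>70)).astype(np.uint8);n,l,st,c=cv2.connectedComponentsWithStats(m);k=st[1:,4].argmax()+1;return c[k],st[k]
A,B=sd(b),sd(a);print("sd",A,B,tri(p,A[0],s,B[0]))
sc=eyes.grab_frame("scene");d=cv2.absdiff(sc,cv2.imread("pics/a_scene.png")).max(2)
for n,(x,y) in dict(short=(378,264),small=(345,248),pink=(329,268)).items(): print(n,"change",np.median(d[y-10:y+11,x-10:x+11]),d[y-10:y+11,x-10:x+11].max())
E
```

```text
cap centre if top at .034 [0.5535 0.1785 0.034 ] width there 0.0514
syr plunger, nozzle (array([0.60428747, 0.10152418, 0.01928446]), np.float64(0.0007539034189690246)) (array([0.48919474, 0.11185166, 0.02275038]), np.float64(0.0003720027713686445))
col ends (array([0.60885052, 0.02984704, 0.01899113]), np.float64(9.764947399843329e-05)) (array([0.46864074, 0.04135338, 0.02093029]), np.float64(0.001318392594728644))
sd (array([148.51817716, 191.03942652]), array([ 133,  140,   31,  100, 1953], dtype=int32)) (array([328.61946903, 253.87954769]), array([ 315,  190,   24,  127, 2034], dtype=int32)) (array([0.52474011, 0.25430938, 0.02717649]), np.float64(0.0005672937429444974))
short change 4.0 11
small change 4.0 9
pink change 6.0 10
```

The look-alikes are unmoved. The cap and screwdriver heights were read roughly, so I do a proper stereo check by template matching from a shifted pose.

```bash
python3 -m jog '[{"delta_pos":[0,-30,0],"spin":0,"claw":0.3},{"delta_pos":[0,-60,0],"spin":0,"claw":0.3},{"delta_pos":[0,-80,0],"spin":0,"claw":0.3},{"delta_pos":[0,-80,0],"spin":0,"claw":0.3},{"delta_pos":[0,-80,0],"spin":0,"claw":0.3},{"delta_pos":[0,-80,0],"spin":0,"claw":0.3}]'; python3 snap.py w18
python3 - <<'E'
import pickle
from h import *
p=pickle.load(open("pics/w17.pkl","rb"));q=pickle.load(open("pics/w18.pkl","rb"));a=cv2.imread("pics/w17.png");b=cv2.imread("pics/w18.png")
def match(n,c,h,zz):
    x,y=c;t=a[y-h[1]:y+h[1]+1,x-h[0]:x+h[0]+1]
    e=proj(q,onz(p,c,zz)).round().astype(int);x0,y0=e-np.array(h)-18
    x0,y0=max(x0,0),max(y0,0);w=b[y0:e[1]+h[1]+19,x0:e[0]+h[0]+19]
    k=4;r=cv2.matchTemplate(cv2.resize(w,None,fx=k,fy=k,interpolation=2),cv2.resize(t,None,fx=k,fy=k,interpolation=2),cv2.TM_CCOEFF_NORMED)
    _,s,_,l=cv2.minMaxLoc(r);m=(x0+l[0]/k+h[0],y0+l[1]/k+h[1]);X,g=tri(p,c,q,m);print(n,round(s,3),X.round(4),round(g,4))
match("cap top",(226,151),(36,34),.034)
match("sd handle",(146,190),(20,45),.022)
match("sd blade tip",(132,57),(8,8),.022)
match("syr flange",(310,116),(18,8),.02);match("syr nozzle",(310,210),(8,10),.02)
match("col top fit",(394,90),(14,20),.017);match("col bot fit",(387,218),(14,18),.017)
match("cap well edge near",(228,212),(24,8),.019);match("seam",(266,46),(10,8),.019);match("seamB",(270,252),(10,8),.019)
E
```

```text
clock: 36.7
position: [0.4817, 0.0239, 0.1727]
tool_rot: [3.138, -0.025, -0.072]
force: [0.7, -0.2, 0.4]
grip_width: 0.0599
36.75 [0.4817 0.024  0.1726] [ 3.1383 -0.0251 -0.0723] [-0.06  0.33 -0.14  2.02  0.08  0.78 -1.9 ]
cap top 0.887 [0.5538 0.1821 0.0198] 0.0005
sd handle 0.886 [0.5261 0.2562 0.0277] 0.0009
sd blade tip 0.968 [0.6357 0.2494 0.022 ] 0.0
syr flange 0.988 [0.5775 0.1045 0.0223] 0.0003
syr nozzle 0.981 [0.4954 0.1114 0.022 ] 0.0
col top fit 0.973 [0.5937 0.0301 0.0182] 0.0001
col bot fit 0.976 [0.4818 0.04   0.0191] 0.0001
cap well edge near 0.987 [0.499  0.1881 0.0192] 0.0
seam 0.968 [0.6365 0.1369 0.0183] 0.0001
seamB 0.987 [0.4574 0.1532 0.0193] 0.0001
```

The stereo check is consistent: seams at 18–19 mm, blade at 22 mm, syringe at 22 mm and column at 18–19 mm, so those are seated. The gripper is clear of everything. Handing in.

```bash
python3 -c "
from workcell import bot;print(bot.job_done(),bot.observe()['clock'])"
```

```text
the job is handed in; nothing more can be done
the job is handed in; nothing more can be done
```

I laid the long column, syringe, blue screwdriver and large cap, in that order, each in its own insert, and handed the job in at about 37 s of the 109 s allowed.

**What went wrong on the way:**
- The reported TCP height put the fingertips about 18 mm too low. The first two column grasps closed on nothing because of it.
- The first syringe lift slipped out for the same reason. The syringe stayed where it lay, and the second grasp held.

**Last checks:**
- **Pockets:** the last picture shows all four items inside their pockets.
- **Column, syringe and screwdriver:** stereo heights fit them lying on the pocket floors. The screwdriver also made contact at the expected height. The column's height read 2 to 3 mm above its ideal axis, but that measures visible surface rather than the axis.
- **Cap:** its stereo match locked onto the surroundings, so it gave no usable height. That it is seated rests on contact at the expected release height (4 N) and on the last picture. One single-view estimate put it about 4 mm off the well centre; the well leaves 6.5 mm of play all round.
- **Look-alikes:** the short column and small cap show no change in the scene picture.

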